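# Cover the sample cups, then hold the spectrometer lid open at its mark

## Task

The sample chamber of the bench spectrometer is to be aired, so first protect the samples: put each of the two loose steel covers, plug down and properly seated, on the open cup that it fits, and let go of it. Then lift the spectrometer's sprung lid by its bar until the pin on the lid's side lines up with the sliding marker on the quadrant plate, and finish while still holding it there, for the spring closes the lid if it is let go. Do not shift the marker or the other things on the bench.

Things in the scene. Friction and masses are not known exactly. Their poses are not given: they have to be found in the camera images.
- cup_wide_rim (a point): centre of the mouth (rim height) of the wide open steel sample cup: upright round cup 64 mm across outside, mouth 58 mm across, 42 mm tall, 3 mm wall, standing loose on the bench; z axis up
- cup_narrow_rim (a point): centre of the mouth (rim height) of the narrow open steel sample cup: upright round cup 46 mm across outside, mouth 40 mm across, 42 mm tall, 3 mm wall, standing loose on the bench; z axis up
- cover_wide_center (a point): on the axis, half-way up, of the wide loose steel cover, lying right way up. From below: plug 53 mm across, 8 mm deep, tapered foot; disc 68 mm across, 5 mm thick; upright round knob 16 mm across, 26 mm tall (this point is 6.5 mm above the disc's top). Fits the wide cup only, 2.5 mm play all round: seated, the disc rests on the rim, this point 11.5 mm above rim level. z axis up
- cover_narrow_center (a point): on the axis, half-way up, of the narrow loose steel cover, lying right way up. From below: plug 35 mm across, 8 mm deep, tapered foot; disc 50 mm across, 5 mm thick; upright round knob 16 mm across, 26 mm tall (this point is 6.5 mm above the disc's top). Fits the narrow cup only, 2.5 mm play all round: seated, the disc rests on the rim, this point 11.5 mm above rim level. z axis up
- lid (a joint): opening angle of the spectrometer's grey lid (rad): 0 shut, grows as its front edge rises, up to 1.3. The lid is 180 mm deep, 160 mm wide, 12 mm thick, hinged along its rear edge; a closing spring and its weight need about 7 N at the bar, along its arc, when shut and about 10 N at 0.75 rad
- mark (a joint): angle at which the sliding marker stands on the quadrant plate (rad), 0.45 to 0.75, on the same scale as the lid's angle: the lid's pin lines up with the marker when both angles are equal
- bar_mid (a point): middle of the lid's handle: a round steel bar 12 mm in diameter, 74 mm free length between two posts, parallel to the hinge line near the lid's front edge, its axis 40 mm above the lid's top face. With the lid shut it lies 160 mm in front of the hinge line and 53 mm above it. Axes turn with the lid: y along the bar, x towards the hinge, z away from the lid's top
- lid_hinge (a point): point on the lid's fixed hinge line, in the lid's middle, 125 mm above the bench: y along the hinge line (parallel to the bar), x level from the instrument's front to its rear, z up. The white spectrometer is fixed, 300 mm deep, 280 mm wide, 125 mm high, with a 165 mm high hood from 10 mm behind the hinge line
- lid_pointer (a point): outer end of the black pin, 6 mm in diameter, that sticks out of the lid's right side edge, 130 mm from the hinge line; its x axis turns with the lid
- mark_tip (a point): where the end of the lid's pin must come: middle of the dark steel marker (7 mm high) clipped on the upright aluminium quadrant plate beside the lid's right edge, 130 mm from the hinge line; its x axis is tilted by the marked angle. The plate stands up to 120 mm above the instrument's top, 102 mm to the right (-y of lid_hinge) of the lid's middle
- weight: small brass weight, 22 mm across, 28 mm tall, standing among the cups and covers; origin at its underside. Leave alone
- beaker: glass beaker 56 mm across, 65 mm tall, origin at its underside. Leave alone
- tip_box: white box 120 x 85 x 52 mm, origin at its underside. Leave alone
- spatula: spatula 160 mm long lying flat on the bench. Leave alone
Things that resemble listed ones, but are neither listed nor needed, are in the scene too. Leave any black or pink look-alike of the part that bears cover_narrow_center alone.

How it is judged:
By the outcome, as a careful person would: the job done as asked, in the order asked, and still so for the second after the job is handed in, while the arm keeps its last pose, push and grip.
It also fails if it takes over 72 s, if anything falls off the work surface, if the arm or the gripper's body presses on something with over 40 N, if the wrist force passes 120 N, or if a joint passes its speed limit or range.

## Robot

A 6-joint arm with a two-finger parallel gripper is mounted at the origin on the work surface. World frame = base frame: x ahead of the robot, y to its left, z up, the work surface at z = 0. Lengths are in m, angles in rad, forces in N, time in s.
With the tool pointing down it reaches from about 0.375 to 0.9 m from the base axis. Payload 3.1 kg.
Tool frame: the origin (TCP) lies midway between the tips of the shut fingers; the grasp point (between the pads) lies 19 mm behind it; z points along the fingers, y is the direction in which the jaws open and shut (so a half turn about z gives the same grasp; the last joint's range is limited). The gripper opens to 87 mm and grips with 3 to 60 N. Pads are 19 mm wide; open, the fingers measure 117 mm over their backs; the gripper's body (75 mm by 190 mm) begins 51 mm behind the grasp point.
Start: joints at [1.103, 0.527, 1.433, -0, 1.181, -0.178], TCP at [0.179, 0.599, 0.193] pointing down, gripper open.
Joint ranges: [-3.08, 3.08], [-0.75, 2.2], [0.22, 2.44], [-1.43, 4.57], [0, 2.65], [-2.85, 2.85]. Speed limits (rad/s): [2.79, 2.79, 3.14, 3.14, 3.14, 3.14].

## Interface

Orientations are given as a unit quaternion [x, y, z, w].
In Python, from rig import robot gives the robot as it stands.
- The arm moves only by the tool move_arm, never from a script. Its argument "rows" is one flat list of numbers, 7 for each row, row after row: the shift along the world's x, y, z in mm, then the turn, a rotation vector about the world's x, y, z in rad, then the closure, from 0 (fully open) to 1 (shut). A call has 1 to 12 rows; each row shifts and turns the commanded pose from where the row before left it; what a row does not reach is not made up. A row lasts 1/10 s, in which the tool goes at most 50 mm and 8.59 degrees, less where a joint would pass 70% of its speed; a pose out of reach is approached as far as the arm can. A call with a gripper value outside its range is refused whole. The fingers move at their own pace and stop on an object; "grip_force" is the grip in N (left out, the last holds). Time passes only in rows, so rows that do not move let the fingers close. It gives the time, the measured TCP pose, the force and the opening at its end, in the units of the state.
- robot.get_obs(): the state, without advancing time (a new reading comes with each control period).
- robot.camera(name): name is "scene" or "top" or "wrist"; returns a dict with "color" (420x560x3 uint8, red, green, blue), "z_map" (420x560 float32, m along the optical axis (not along the pixel's ray), 0 where there is no reading), "camera_matrix" (3x3 intrinsics, pixels), "distortion" ([k1, k2, p1, p2, k3] as OpenCV has them; the pictures are not rectified), "R" (3x3) and "t" (3): a world point X has camera coordinates R X + t; the wrist camera has in their place "tool_from_camera" (4x4, takes a point from camera to tool coordinates, whose origin is the TCP and whose axes are the flange's). Camera axes: x right, y down, z forward; pixel columns grow to the right and rows downward; lengths in m; the calibration is good to about 2 mm. A picture is of the moment at which its call begins: read the wrist's pose just before it.
- robot.hand_in(): hands the job in, once; it reports no verdict.
Trained networks look in the newest picture that a camera, given by its name, has taken for a name from the list of things; names that differ only in an ending like _2 or _b are one class to them, and where a whole thing is asked for, a point or a joint stands for the part that bears it (a point fixed in the world has none). Each returns a list of dicts, best first, with "conf" (0 to 1); they miss things now and then, are a little off and sometimes report something else, mostly with a low value. They report only what shows in the picture. A call takes as long as a camera call. They do not tell look-alikes from the thing itself.
- robot.search_frame(camera, thing): "at" ([column, row] in pixels, amid what is visible of it).
- robot.spot_point(camera, thing): "at" ([column, row] in pixels: a listed point, or the origin of a listed thing).
The state is a dict: "time": time; "q": joint angles; "joint_velocities": joint speeds; "joint_torque": joint torques, N m; "position": TCP position; "tool_rot": TCP orientation; "ft_force": force on the tool from outside, world axes, zero at the start; "moment": the same for the moment, N m; "grip_width": finger opening in m.
Only numpy, scipy, OpenCV 4.12 (cv2) and the standard library are available. Lean on these libraries where they do the work, as an engineer would, in place of code of your own. Each camera call takes 0.05 s, during which the arm holds its last target.

## Working session

There is one attempt and no reset: what is moved stays moved. The work goes in short steps, Python scripts to look and compute and a tool call to move; the robot and the scene stay as the last step left them, time stands still between calls to the robot, and variables do not carry over. Pictures are saved under pics/ and viewed, and the job is handed in when it is done.

Besides the shell and the picture viewer there is one more tool, called after "Call:" as a command line: name --argument value ..., lists and objects as JSON in quotes. move_arm: Moves the arm, as the interface text tells. Its arguments: {"type":"object","properties":{"rows":{"type":"array","items":{"type":"number"}},"grip_force":{"type":"number"}},"required":["rows"]}

```bash
ls; mkdir -p pics
cat > h.py <<'E'
import numpy as np, cv2
from rig import robot
from scipy.spatial.transform import Rotation as Rn
def cam(name,fn=None):
    o=robot.get_obs(); c=robot.camera(name)
    if name=='wrist':
        T=np.eye(4); T[:3,:3]=Rn.from_quat(o['tool_rot']).as_matrix(); T[:3,3]=o['position']
        W=T@np.array(c['tool_from_camera']); c['R']=W[:3,:3].T; c['t']=-c['R']@W[:3,3]
    if fn: cv2.imwrite('pics/'+fn,c['color'][:,:,::-1])
    return c
def ray(c,px):
    u=cv2.undistortPoints(np.array([[px]],float),np.array(c['camera_matrix']),np.array(c['distortion'])).ravel()
    return np.array([u[0],u[1],1.])
def at_depth(c,px,d): return np.array(c['R']).T@(ray(c,px)*d-np.array(c['t']).ravel())
def world(c,px,r=1):
    x,y=int(round(px[0])),int(round(px[1])); z=c['z_map'][max(y-r,0):y+r+1,max(x-r,0):x+r+1]; z=z[z>0]
    return at_depth(c,px,np.median(z)) if len(z) else None
def on_z(c,px,h):
    R=np.array(c['R']);t=np.array(c['t']).ravel(); C=-R.T@t; d=R.T@ray(c,px); return C+d*(h-C[2])/d[2]
def cloud(c):
    H,Wd=c['z_map'].shape; g=np.stack(np.meshgrid(np.arange(Wd),np.arange(H)),-1).reshape(-1,1,2).astype(float)
    u=cv2.undistortPoints(g,np.array(c['camera_matrix']),np.array(c['distortion'])).reshape(-1,2)
    P=np.c_[u,np.ones(len(u))]*c['z_map'].reshape(-1,1)
    X=(P-np.array(c['t']).ravel())@np.array(c['R']); X[c['z_map'].ravel()==0]=np.nan
    return X.reshape(H,Wd,3)
def proj(c,X):
    R=np.array(c['R']);p=cv2.projectPoints(np.array(X,float).reshape(-1,1,3),cv2.Rodrigues(R)[0],np.array(c['t'],float).ravel(),np.array(c['camera_matrix']),np.array(c['distortion']))[0]
    return p.reshape(-1,2)
E
python3 - <<'E'
from h import *
np.set_printoptions(precision=4,suppress=True)
for n in ['scene','top','wrist']:
    c=cam(n,n+'0.png')
    print(n)
    for t in ['cup_wide_rim','cup_narrow_rim','cover_wide_center','cover_narrow_center','bar_mid','lid_hinge','lid_pointer','mark_tip','weight','beaker','tip_box','spatula']:
        for r in robot.spot_point(n,t)[:4]:
            print(t,np.round(r['at'],1),round(r['conf'],2),world(c,r['at']))
print(robot.get_obs())
E
```

```text
pics
scene
cup_wide_rim [255.2 242.1] 0.88 [ 0.5899 -0.1353  0.006 ]
cup_wide_rim [244.7 212.1] 0.5 [ 0.5254 -0.2082  0.0223]
cup_narrow_rim [226.6 177.9] 0.76 [ 0.4377 -0.3282  0.0166]
cup_narrow_rim [369.7 224.2] 0.35 [0.4745 0.1405 0.1309]
cover_wide_center [211.9 218.6] 0.83 [ 0.5908 -0.276   0.0249]
cover_wide_center [203.2 263.7] 0.4 [ 0.7286 -0.2089  0.0319]
cover_narrow_center [319.2 205.5] 0.75 [ 0.404  -0.0334  0.0233]
cover_narrow_center [286.9 194. ] 0.68 [ 0.4227 -0.1282  0.0399]
cover_narrow_center [260.8 168.5] 0.65 [ 0.3546 -0.2579  0.015 ]
cover_narrow_center [363.4 211.2] 0.55 [0.5067 0.1279 0.2131]
bar_mid [257.4 244.2] 0.31 [ 0.5928 -0.1264  0.0058]
lid_hinge [374.4 276.1] 0.75 [0.6274 0.2149 0.1637]
lid_pointer [365.7 224. ] 0.71 [0.4765 0.1308 0.1278]
lid_pointer [283.7 195. ] 0.67 [ 0.4276 -0.1361  0.036 ]
mark_tip [364.  213.3] 0.47 [0.5067 0.1303 0.2065]
weight [242.4 214.1] 0.53 [ 0.5309 -0.213   0.0164]
weight [199.3 157.2] 0.26 [ 0.3969 -0.4605  0.0039]
weight [208.6 222.9] 0.23 [ 0.6027 -0.2807  0.0156]
beaker [204.  265.7] 0.78 [ 0.727  -0.2098  0.019 ]

[... 1029 characters left out ...]
4 0.2102]
weight [329.7 234.3] 0.37 [ 0.5175 -0.2132  0.0254]
beaker [332.3 165.6] 0.57 [ 0.6948 -0.2183  0.0618]
tip_box [276.8 155.4] 0.97 [ 0.7254 -0.0723  0.0477]
spatula [421.6 285.2] 0.92 [ 0.386  -0.4559  0.0075]
wrist
{'time': 1.95, 'q': array([ 1.1025,  0.5275,  1.4327,  0.    ,  1.1814, -0.1785]), 'joint_velocities': array([ 0.0013, -0.0011,  0.0012, -0.0005, -0.0009, -0.0015]), 'joint_torque': array([ -0.0012, -44.0018, -17.6969,   0.0633,   0.0507,  -0.    ]), 'position': array([0.1786, 0.5989, 0.1928]), 'tool_rot': array([0.1444, 0.9895, 0.    , 0.    ]), 'ft_force': array([0.9498, 0.2083, 0.3688]), 'moment': array([ 0.0335, -0.0113,  0.0107]), 'grip_width': 0.08711786433165132}
```

View pictures.

View pics/scene0.png

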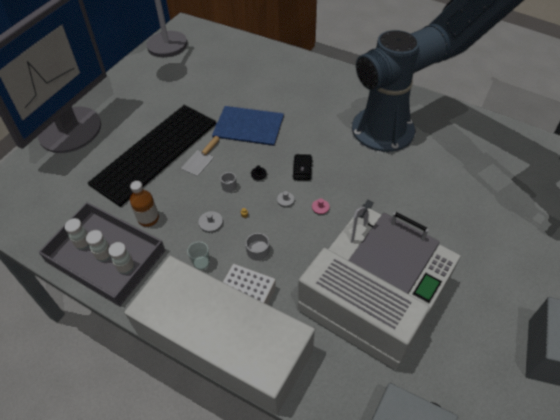

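View pics/top0.png

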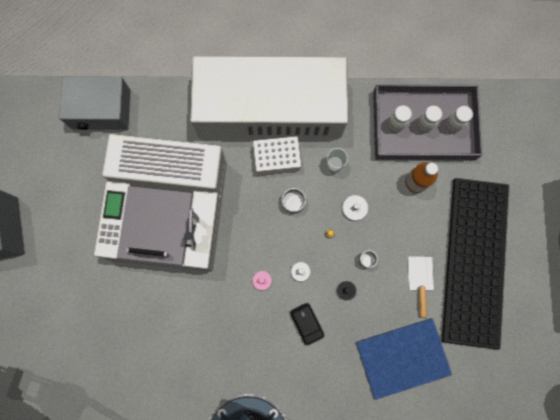

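Run:
```python
import cv2
a=cv2.imread('pics/scene0.png'); b=cv2.imread('pics/top0.png')
cv2.imwrite('pics/crop_s.png',cv2.resize(a[140:300,170:400],None,fx=3.4,fy=3.4,interpolation=2))
cv2.imwrite('pics/crop_t.png',cv2.resize(b[140:310,240:440],None,fx=3.4,fy=3.4,interpolation=2))
cv2.imwrite('pics/crop_t2.png',cv2.resize(b[150:290,70:240],None,fx=4,fy=4,interpolation=2))
```

```text
(no output)
```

View pics/crop_s.png

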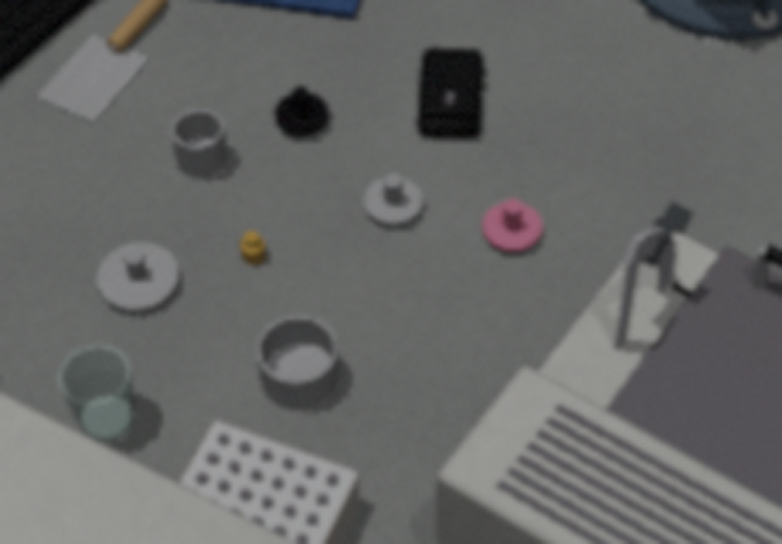

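View pics/crop_t.png

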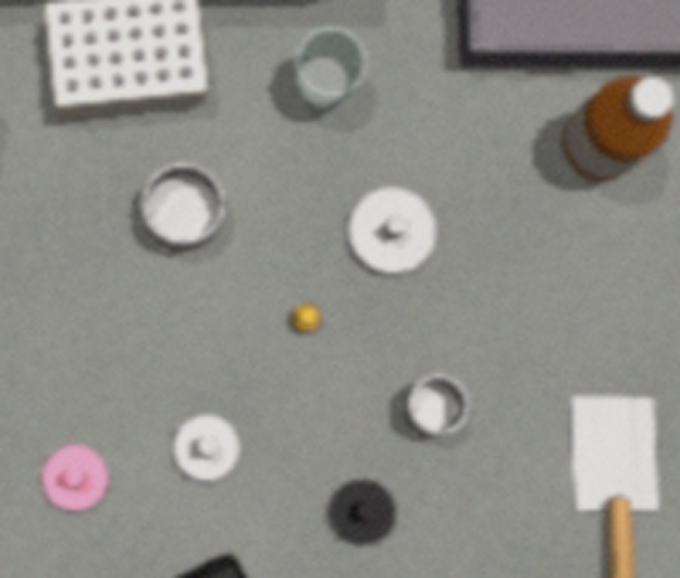

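View pics/crop_t2.png

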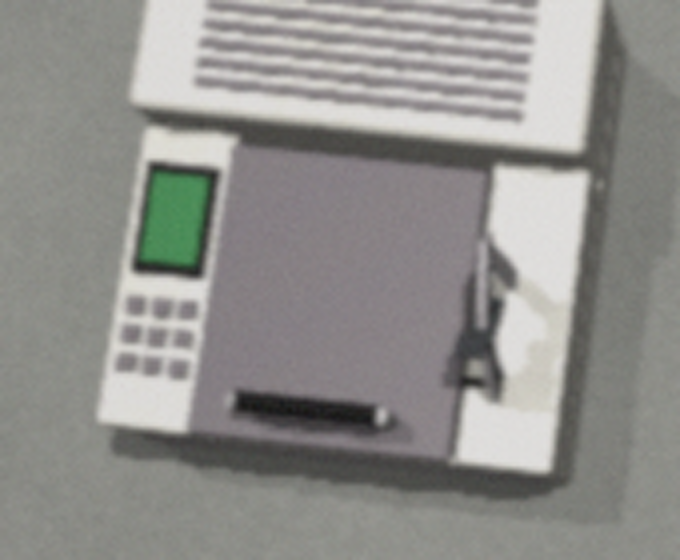

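Run:
```python
from h import *
np.set_printoptions(precision=4,suppress=True)
for n in ['top','scene']:
    c=cam(n); X=cloud(c); np.savez(f'{n}0.npz',X=X,**{k:np.array(c[k]) for k in ['color','z_map','camera_matrix','distortion','R','t']})
    bg=X
    # covers: points with z>8mm near guesses
    for nm,g,r,lo,hi in [('wide cover',(.592,-.282),.05,.009,.017),('nar cover',(.424,-.134),.04,.009,.017),('wcup',(.59,-.12),.045,.037,.047),('ncup',(.448,-.322),.035,.037,.047),('knobw',(.592,-.282),.03,.03,.045),('knobn',(.424,-.134),.03,.03,.045)]:
        d=np.hypot(X[...,0]-g[0],X[...,1]-g[1]); m=(d<r)&(X[...,2]>lo)&(X[...,2]<hi)
        P=X[m]
        if len(P)>5:
            (cx,cy),rad=cv2.minEnclosingCircle(P[:,:2].astype(np.float32)); print(n,nm,len(P),P.mean(0),np.array([cx,cy,rad]))
    # bench plane
    d=np.hypot(X[...,0]-.5,X[...,1]+.05); m=(d<.06)&(np.abs(X[...,2])<.02); print('bench',np.median(X[m][:,2]))
```

```text
top wide cover 368 [ 0.5933 -0.2838  0.0127] [ 0.594  -0.2836  0.0348]
top nar cover 208 [ 0.4207 -0.1369  0.0125] [ 0.4211 -0.1373  0.0247]
top wcup 54 [ 0.5986 -0.1159  0.0417] [ 0.6073 -0.1182  0.0321]
top ncup 60 [ 0.4515 -0.3116  0.0417] [ 0.4531 -0.3131  0.023 ]
top knobw 29 [ 0.5926 -0.2841  0.0378] [ 0.5933 -0.284   0.0079]
top knobn 28 [ 0.421  -0.137   0.0389] [ 0.4209 -0.1371  0.0074]
bench -0.0008346714335909442
scene wide cover 286 [ 0.5953 -0.2795  0.0136] [ 0.5931 -0.2819  0.0356]
scene nar cover 128 [ 0.4248 -0.1317  0.0135] [ 0.4197 -0.1344  0.0269]
scene wcup 80 [ 0.5967 -0.1182  0.0418] [ 0.607  -0.1147  0.0327]
scene ncup 65 [ 0.4523 -0.3113  0.0415] [ 0.4539 -0.3114  0.0251]
scene knobw 32 [ 0.594  -0.2805  0.0381] [ 0.5927 -0.2814  0.0096]
scene knobn 32 [ 0.4225 -0.1332  0.0383] [ 0.422  -0.1348  0.0104]
bench 0.0012802842629061244
```

Call:
move_arm --rows '[0, 0, 50, 0, 0, 0, 0, 0, 0, 50, 0, 0, 0, 0, 10, -10, 48, 0, 0, 0, 0, 40, -30, 0, 0, 0, 0, 0, 40, -30, 0, 0, 0, 0, 0, 40, -30, 0, 0, 0, 0, 0, 40, -30, 0, 0, 0, 0, 0, 40, -30, 0, 0, 0, 0, 0, 30, -40, 0, 0, 0, 0, 0, 0, -50, 0, 0, 0, 0, 0, 0, -50, 0, 0, 0, 0, 0, 0, -50, 0, 0, 0, 0, 0]'

```text
time: 3.25
position: [0.4185, 0.247, 0.3406]
tool_rot: [0.144, 0.99, -0.0, 0.0]
ft_force: [0.2, -0.4, 0.6]
grip_width: 0.0871
```

Call:
move_arm --rows '[0, -50, 0, 0, 0, 0, 0, 0, -50, 0, 0, 0, 0, 0, 0, -50, 0, 0, 0, 0, 0, 0, -50, 0, 0, 0, 0, 0, 0, -50, 0, 0, 0, 0, 0, 0, -50, 0, 0, 0, 0, 0.5, 0, -50, -40, 0, 0, 0, 0.5, 0, -40, -50, 0, 0, 0, 0.5, 0, 0, -30, 0, 0, 0, 0.5, 0, 0, 0, 0, 0, 0, 0.5]'

```text
time: 4.25
position: [0.4154, -0.1206, 0.2372]
tool_rot: [0.146, 0.989, 0.002, -0.004]
ft_force: [-0.1, 0.1, 0.6]
grip_width: 0.0543
```

Run:
```python
from h import *
np.set_printoptions(precision=4,suppress=True)
c=cam('wrist','w1.png'); X=cloud(c)
o=robot.get_obs(); print(o['time'],o['q'],o['position'],o['tool_rot'],o['grip_width'],np.array(c['tool_from_camera']))
for nm,g,r,lo,hi in [('nar cover',(.421,-.136),.035,.008,.018),('knobn',(.421,-.136),.02,.03,.045)]:
    d=np.hypot(X[...,0]-g[0],X[...,1]-g[1]); P=X[(d<r)&(X[...,2]>lo)&(X[...,2]<hi)]
    if len(P)>5: print(nm,len(P),P.mean(0),cv2.minEnclosingCircle(P[:,:2].astype(np.float32)))
```

```text
4.3 [-0.5407  0.2062  1.8217  0.0002  1.1188 -1.8206] [ 0.4171 -0.1209  0.2393] [ 0.1449  0.9894  0.001  -0.0023] 0.05097476316897594 [[ 0.0008 -0.9692 -0.2464  0.0666]
 [ 1.      0.0007  0.0004  0.    ]
 [-0.0003 -0.2464  0.9692 -0.1911]
 [ 0.      0.      0.      1.    ]]
nar cover 1107 [ 0.4209 -0.1335  0.0121] ((0.4218366742134094, -0.13384070992469788), 0.025126349180936813)
knobn 151 [ 0.4212 -0.1336  0.0377] ((0.4217345714569092, -0.13376843929290771), 0.007921776734292507)
```

View pics/w1.png

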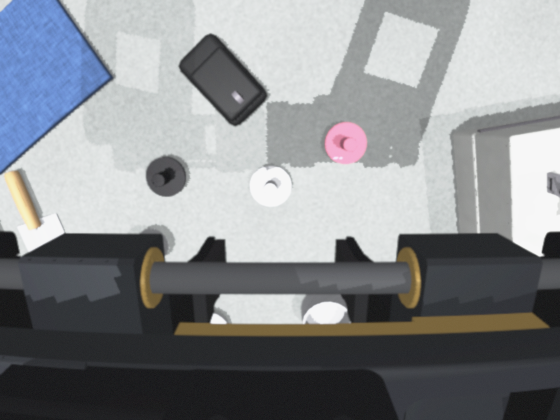

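Call:
move_arm --rows '[0, 0, 0, 0, 0, 0, 0.5, 0, 0, 0, 0, 0, 0, 0.5]'

```text
time: 4.5
position: [0.4199, -0.1214, 0.2422]
tool_rot: [0.144, 0.99, -0.001, 0.002]
ft_force: [-0.3, -0.3, -0.0]
grip_width: 0.0445
```

```bash
cat > m.py <<'E'
from h import *
import sys
np.set_printoptions(precision=4,suppress=True)
def meas(c,g,r,lo,hi):
    X=cloud(c); d=np.hypot(X[...,0]-g[0],X[...,1]-g[1]); P=X[(d<r)&(X[...,2]>lo)&(X[...,2]<hi)]
    if len(P)<6: return None
    A=np.c_[2*P[:,:2],np.ones(len(P))]
    (cx,cy),rad=cv2.minEnclosingCircle(P[:,:2].astype(np.float32)); return len(P),P.mean(0),np.array([cx,cy,rad])
E
python3 - <<'E'
from m import *
o=robot.get_obs(); print(o['time'],o['position'],o['tool_rot'])
c=cam('wrist','w2.png')
print(meas(c,(.421,-.136),.035,.008,.018),meas(c,(.421,-.136),.02,.03,.045))
E
```

```text
4.5 [ 0.4199 -0.1214  0.2422] [ 0.1437  0.9896 -0.0008  0.0019]
(1098, array([ 0.4208, -0.1334,  0.0121]), array([ 0.4219, -0.1336,  0.0252])) (150, array([ 0.4214, -0.1335,  0.0377]), array([ 0.4218, -0.1337,  0.008 ]))
```

Call:
move_arm --rows '[2, -12, -40, 0, 0, 0, 0.5, 0, 0, -45, 0, 0, 0, 0.5, 0, 0, -45, 0, 0, 0, 0.5, 0, 0, -40, 0, 0, 0, 0.5, 0, 0, -25, 0, 0, 0, 0.5, 0, 0, -15, 0, 0, 0, 0.5, 0, 0, 0, 0, 0, 0, 0.5, 0, 0, 0, 0, 0, 0, 0.5]' --grip_force 25

```text
time: 5.35
position: [0.4216, -0.1336, 0.0312]
tool_rot: [0.144, 0.99, -0.0, 0.001]
ft_force: [-0.5, 0.2, 0.8]
grip_width: 0.0433
```

Call:
move_arm --rows '[0, 0, -13, 0, 0, 0, 0.5, 0, 0, 0, 0, 0, 0, 1, 0, 0, 0, 0, 0, 0, 1, 0, 0, 0, 0, 0, 0, 1, 0, 0, 0, 0, 0, 0, 1, 0, 0, 0, 0, 0, 0, 1]'

```text
time: 5.95
position: [0.4208, -0.1335, 0.0179]
tool_rot: [0.144, 0.99, -0.0, 0.0]
ft_force: [-0.2, -0.7, 0.6]
grip_width: 0.0117
```

Run:
```python
from m import *
c=cam('scene'); cv2.imwrite('pics/s3.png',cv2.resize(c['color'][120:290,170:400,::-1],None,fx=3.4,fy=3.4,interpolation=2))
c=cam('wrist','w3.png')
```

```text
(no output)
```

View pics/s3.png

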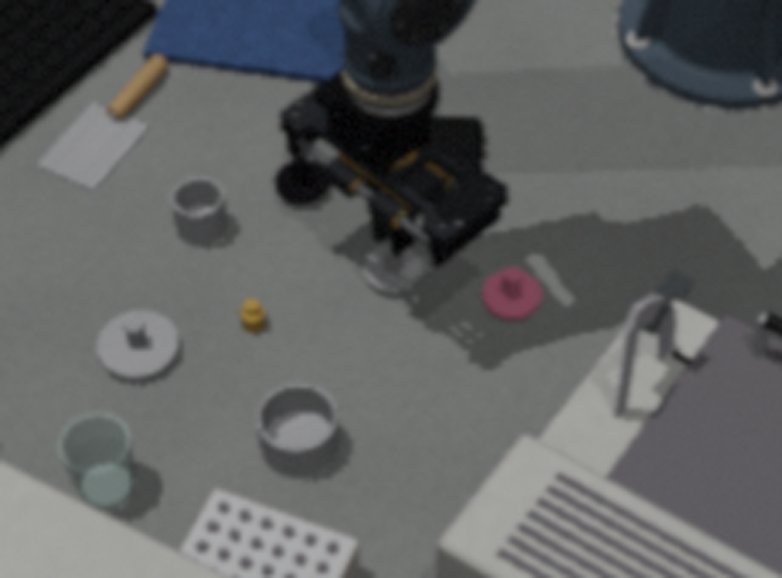

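View pics/w3.png

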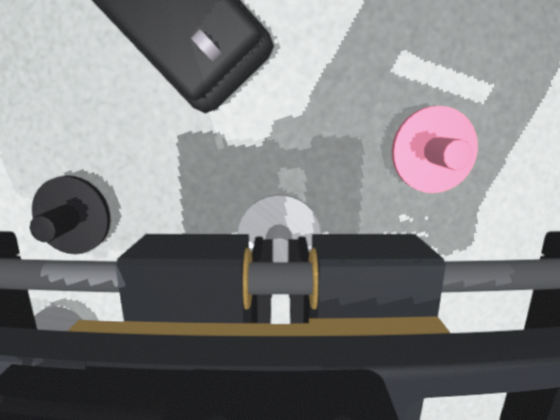

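```bash
python3 - <<'E'
from m import *
c=cam('wrist','w4.png'); o=robot.get_obs(); print(o['time'],o['position'],o['grip_width'],o['ft_force'])
p=o['position']
for z in (.013,.018,.037,.039): print(z,proj(c,[p[0],p[1],z]),proj(c,[.4218,-.1337,z]))
X=cloud(c); 
for r in (215,225,232,237): print(X[r,280])
print(meas(c,(.421,-.136),.03,.008,.018))
E
python3 -c "
import cv2
a=cv2.imread('pics/w4.png');cv2.imwrite('pics/w4c.png',cv2.resize(a[180:340,200:360],None,fx=4,fy=4,interpolation=2))"
```

```text
6.1 [ 0.4206 -0.1334  0.0176] 0.0030661865501963818 [-0.2697  0.0042 -0.1278]
0.013 [[279.8613 234.5159]] [[279.9285 236.4906]]
0.018 [[279.8589 237.2767]] [[279.9277 239.2939]]
0.037 [[279.8486 249.0894]] [[279.9243 251.2851]]
0.039 [[279.8474 250.4711]] [[279.9239 252.6873]]
[ 0.4092 -0.1299  0.0124]
[ 0.4145 -0.1315  0.0144]
[ 0.4145 -0.1315  0.0273]
[ 0.4143 -0.1314  0.0363]
(2497, array([ 0.4105, -0.1309,  0.0121]), array([ 0.4192, -0.1337,  0.0246]))
```

View pics/w4c.png

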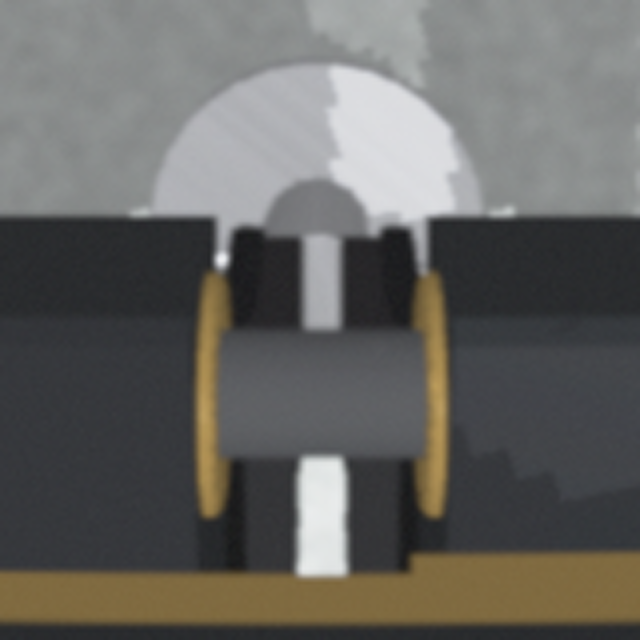

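```bash
python3 - <<'E'
from m import *
c=cam('wrist'); o=robot.get_obs(); print(o['time'],o['position'],o['grip_width'],c['camera_matrix'])
X=cloud(c)
for col in (262,266,270,273,276,280,284,290,295):
    print(col,[ (r,X[r,col].round(4)) for r in (226,232,236,239,243,250,258)])
c=cam('top');X=cloud(c)
m=meas(c,(.421,-.136),.03,.008,.018);print(m)
E
python3 -c "
import cv2
a=cv2.imread('pics/s3.png');cv2.imwrite('pics/s3c.png',cv2.resize(a[130:310,250:520],None,fx=2.9,fy=2.9,interpolation=2))"
```

```text
6.15 [ 0.4206 -0.1334  0.0175] 0.0015767215691117598 [[344.3624   0.     280.02  ]
 [  0.     344.3624 207.3454]
 [  0.       0.       1.    ]]
262 [(226, array([ 0.4125, -0.1421,  0.0126])), (232, array([ 0.4162, -0.1433,  0.0121])), (236, array([ 0.4188, -0.1441,  0.0115])), (239, array([ 0.4078, -0.1386,  0.051 ])), (243, array([ 0.4076, -0.1382,  0.0576])), (250, array([ 0.4083, -0.138 ,  0.0649])), (258, array([ 0.4082, -0.1374,  0.0748]))]
266 [(226, array([ 0.4133, -0.1399,  0.012 ])), (232, array([ 0.4167, -0.1409,  0.0127])), (236, array([ 0.4176, -0.1409,  0.0175])), (239, array([ 0.4089, -0.1369,  0.0496])), (243, array([ 0.4085, -0.1365,  0.0564])), (250, array([ 0.4087, -0.1363,  0.0651])), (258, array([ 0.4104, -0.1366,  0.0701]))]
270 [(226, array([ 0.4139, -0.1375,  0.0122])), (232, array([ 0.4146, -0.1375,  0.0217])), (236, array([ 0.4145, -0.1372,  0.0291])), (239, array([ 0.4105, -0.1355,  0.0464])), (243, array([ 0.4107, -0.1354,  0.0517])), (250, array([ 0.4105, -0.135 ,  0.0616])), (258, array([ 0.4105, -0.1348,  0.0711]))]
273 [(226, array([ 0.4142, -0.1357,  0
[... 1102 characters left out ...]
50, array([ 0.4119, -0.1288,  0.0626])), (258, array([ 0.4125, -0.1291,  0.0705]))]
290 [(226, array([ 0.4176, -0.1261,  0.0113])), (232, array([ 0.4193, -0.1268,  0.0172])), (236, array([ 0.4188, -0.1269,  0.0257])), (239, array([ 0.4139, -0.126 ,  0.0448])), (243, array([ 0.4132, -0.1261,  0.0524])), (250, array([ 0.4131, -0.1263,  0.0616])), (258, array([ 0.4132, -0.1266,  0.0706]))]
295 [(226, array([ 0.4182, -0.1232,  0.0122])), (232, array([ 0.4218, -0.1243,  0.0122])), (236, array([ 0.4243, -0.125 ,  0.0121])), (239, array([ 0.4126, -0.1233,  0.0504])), (243, array([ 0.4124, -0.1235,  0.0565])), (250, array([ 0.4122, -0.1239,  0.0655])), (258, array([ 0.4131, -0.1244,  0.0723]))]
None
```

View pics/s3c.png

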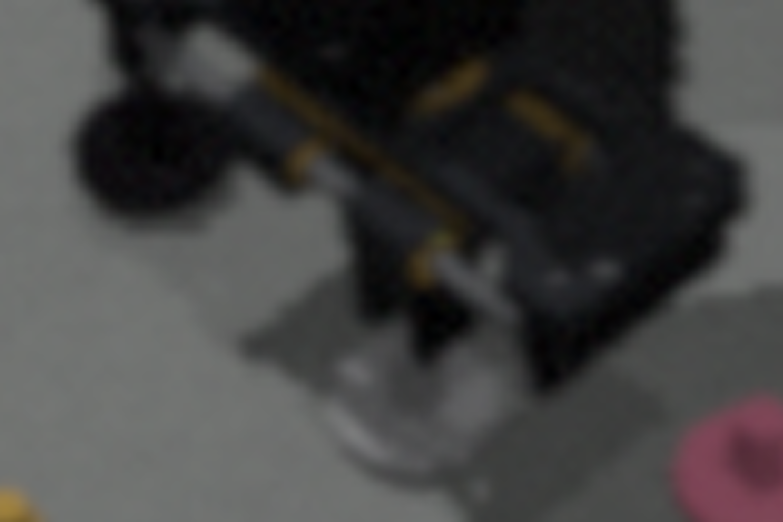

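The wrist depth shows the fingertips at about z = 0.045, which is ~27 mm above the reported TCP. So they shut above the knob (top at pixel row ~239). I'll reopen, look at the finger geometry, then go lower carefully.

Call:
move_arm --rows '[0, 0, 0, 0, 0, 0, 0.45, 0, 0, 0, 0, 0, 0, 0.45, 0, 0, 0, 0, 0, 0, 0.45, 0, 0, 0, 0, 0, 0, 0.45, 0, 0, 0, 0, 0, 0, 0.45, 0, 0, 0, 0, 0, 0, 0.45]'

```text
time: 6.8
position: [0.4205, -0.1333, 0.0174]
tool_rot: [0.144, 0.99, 0.0, -0.0]
ft_force: [-0.1, 0.7, -0.1]
grip_width: 0.0412
```

Run:
```python
from m import *
c=cam('wrist','w5.png'); o=robot.get_obs(); print(o['time'],o['position'],o['grip_width'])
X=cloud(c)
T=Rn.from_quat(o['tool_rot']).as_matrix(); L=(X-o['position'])@T   # tool coords
# nearest things: points with tool z<-0.02
m=(L[...,2]<-.022)&(np.abs(L[...,0])<.1)
for c0 in range(60,520,20):
    col=np.where(m[:,c0])[0]
    if len(col): 
        r=col[0]; print(c0,r,L[r,c0].round(4),'max toolz',L[col,c0][:,2].max().round(4))
```

```text
6.85 [ 0.4206 -0.1333  0.0174] 0.0438838226317174
60 249 [ 0.0374 -0.0527 -0.1168] max toolz -0.1168
80 237 [ 0.0371 -0.0533 -0.107 ] max toolz -0.107
100 233 [ 0.0374 -0.0488 -0.1046] max toolz -0.1046
120 233 [ 0.0374 -0.0432 -0.1043] max toolz -0.1043
140 233 [ 0.0374 -0.0377 -0.1043] max toolz -0.1043
160 234 [ 0.0371 -0.0322 -0.1041] max toolz -0.1041
180 234 [ 0.0371 -0.0268 -0.104 ] max toolz -0.104
200 261 [ 0.0324 -0.0201 -0.1111] max toolz -0.0875
220 239 [ 0.0109 -0.0289 -0.0339] max toolz -0.0339
240 262 [ 0.0326 -0.0098 -0.1121] max toolz -0.1121
260 262 [ 0.0328 -0.0049 -0.1125] max toolz -0.1118
280 262 [ 0.0324  0.0001 -0.1115] max toolz -0.1115
300 262 [ 0.0323  0.005  -0.1113] max toolz -0.1113
320 262 [ 0.032   0.0101 -0.1108] max toolz -0.1108
340 239 [ 0.0107  0.0292 -0.0333] max toolz -0.0333
360 261 [ 0.0325  0.0201 -0.1113] max toolz -0.0882
380 234 [ 0.0371  0.027  -0.1038] max toolz -0.1038
400 234 [ 0.037   0.0324 -0.1038] max toolz -0.1038
420 233 [ 0.0373  0.038  -0.1038] max toolz -0.1038
440 233 [ 0.0373  0.0435 -0.104 ] max toolz -0.104
460 233 [ 0.0375  0.0489 -0.1047] max toolz -0.1047
480 237 [ 0.0371  0.0534 -0.1069] max toolz -0.1069
500 249 [ 0.0372  0.0534 -0.116 ] max toolz -0.0989
```

View pics/w5.png

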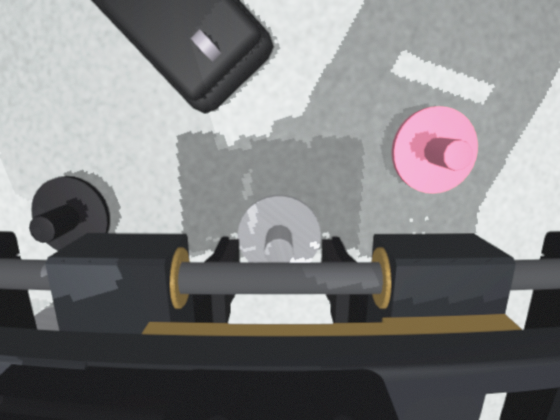

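Call:
move_arm --rows '[1, 0, -10, 0, 0, 0, 0.45, 0, 0, -10, 0, 0, 0, 0.45, 0, 0, -6, 0, 0, 0, 0.45, 0, 0, 0, 0, 0, 0, 0.45]'

```text
time: 7.25
position: [0.4207, -0.1329, -0.0098]
tool_rot: [0.144, 0.99, 0.001, -0.001]
ft_force: [0.3, 0.4, 0.3]
grip_width: 0.0481
```

```bash
python3 - <<'E'
from m import *
c=cam('wrist','w6.png'); o=robot.get_obs(); print(o['time'],o['position'],o['grip_width'],o['ft_force'])
X=cloud(c)
for r in (225,228,231,234,237,240,244): print(r,X[r,218],X[r,340])
E
python3 -c "
import cv2
a=cv2.imread('pics/w6.png');cv2.imwrite('pics/w6c.png',cv2.resize(a[180:340,180:380],None,fx=4,fy=4,interpolation=2))"
```

```text
7.3 [ 0.421  -0.133  -0.0094] 0.04790701139881727 [-0.3139 -0.0363  0.5948]
225 [ 0.4011 -0.1628 -0.0007] [ 0.4206 -0.098  -0.0011]
228 [ 0.4027 -0.1633 -0.0005] [ 0.4219 -0.0985 -0.    ]
231 [ 0.4045 -0.164  -0.0011] [ 0.4238 -0.0988 -0.0006]
234 [ 0.406  -0.1644 -0.0002] [ 0.4256 -0.0992 -0.001 ]
237 [ 0.4018 -0.1591  0.0208] [ 0.419  -0.1014  0.0207]
240 [ 0.4024 -0.1587  0.0239] [ 0.419  -0.1021  0.0246]
244 [ 0.4025 -0.1576  0.0301] [ 0.42   -0.1027  0.0272]
```

View pics/w6c.png

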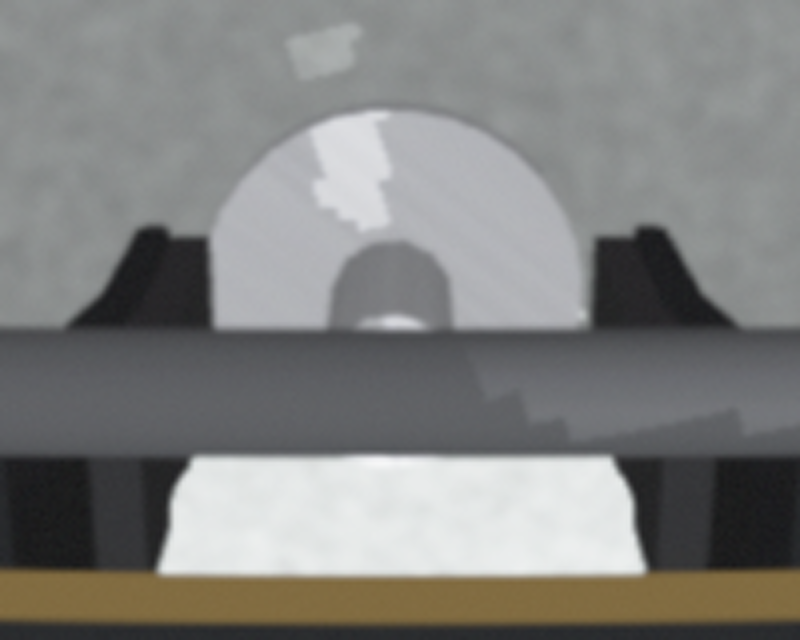

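Fingertips are now at z ≈ 0.02, either side of the knob (knob at about pixel (280,250)). Gripping.

Call:
move_arm --rows '[0, 0, 0, 0, 0, 0, 1, 0, 0, 0, 0, 0, 0, 1, 0, 0, 0, 0, 0, 0, 1, 0, 0, 0, 0, 0, 0, 1, 0, 0, 0, 0, 0, 0, 1, 0, 0, 0, 0, 0, 0, 1]' --grip_force 25

```text
time: 7.9
position: [0.4217, -0.1334, -0.0084]
tool_rot: [0.144, 0.99, -0.0, 0.0]
ft_force: [-0.7, -0.5, 1.0]
grip_width: 0.0152
```

Call:
move_arm --rows '[0, 0, 20, 0, 0, 0, 1, 0, 0, 40, 0, 0, 0, 1, 0, 0, 40, 0, 0, 0, 1, 0, 0, 10, 0, 0, 0, 1, 0, 0, 0, 0, 0, 0, 1]'

```text
time: 8.4
position: [0.4225, -0.1339, 0.1028]
tool_rot: [0.144, 0.99, -0.001, 0.002]
ft_force: [1.0, -0.3, -1.8]
grip_width: 0.0151
```

Run:
```python
from m import *
c=cam('wrist','w7.png'); o=robot.get_obs(); print(o['time'],o['position'],o['grip_width'],o['ft_force'])
X=cloud(c);T=Rn.from_quat(o['tool_rot']).as_matrix(); L=(X-o['position'])@T
print(meas(c,(.4535,-.3125),.03,.037,.047))
# disc of held cover in tool coords
m=(L[...,2]<.05)&(L[...,2]>-.022)&(np.abs(L[...,0])<.06)&(np.abs(L[...,1])<.05)
P=L[m];print(len(P),P.min(0),P.max(0),np.median(P,0))
import pickle;pickle.dump(P,open('P7.pkl','wb'))
```

```text
8.45 [ 0.4215 -0.1334  0.1016] 0.015080887376165359 [-0.3706 -0.4262 -1.0476]
(272, array([ 0.459 , -0.326 ,  0.0399]), array([ 0.4567, -0.3166,  0.0213]))
1796 [-0.0059 -0.0236 -0.022 ] [ 0.0239  0.0233 -0.0161] [ 0.0125  0.0004 -0.0214]
```

View pics/w7.png

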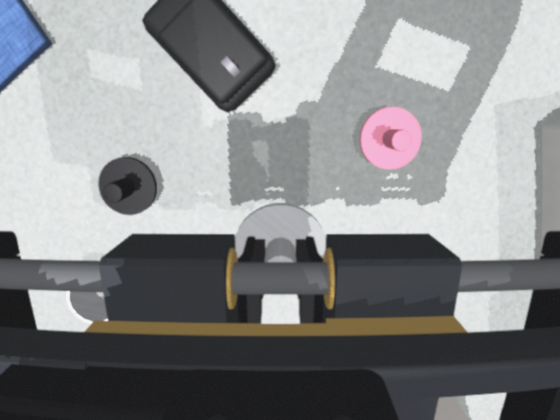

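Call:
move_arm --rows '[22, -40, 10, 0, 0, 0, 1, 22, -40, 10, 0, 0, 0, 1, 22, -40, 10, 0, 0, 0, 1, 22, -40, 10, 0, 0, 0, 1, 22, -40, 10, 0, 0, 0, 1, 0, 0, 0, 0, 0, 0, 1, 0, 0, 0, 0, 0, 0, 1]'

```text
time: 9.15
position: [0.5304, -0.3332, 0.1484]
tool_rot: [0.145, 0.989, 0.002, -0.002]
ft_force: [-1.4, 1.2, -0.4]
grip_width: 0.015
```

Run:
```python
from m import *
c=cam('wrist','w8.png'); o=robot.get_obs(); print(o['time'],o['q'],o['position'],o['grip_width'],o['ft_force'])
print(meas(c,(.4535,-.3125),.03,.037,.047))
X=cloud(c);T=Rn.from_quat(o['tool_rot']).as_matrix(); L=(X-o['position'])@T
for lo,hi in((-.0245,-.019),):
  m=(L[...,2]<hi)&(L[...,2]>lo)&(np.abs(L[...,0])<.06)&(np.abs(L[...,1])<.05); P=L[m]; print(P.max(0),P.min(0))
print(robot.spot_point('wrist','cup_narrow_rim')[:3])
```

```text
9.2 [-0.7382  0.5808  1.4704  0.0003  1.0972 -2.0188] [ 0.5297 -0.3317  0.1483] 0.015026857331485493 [-0.0659 -0.7317 -0.679 ]
(590, array([ 0.4531, -0.3105,  0.0408]), array([ 0.4531, -0.3105,  0.0229]))
[ 0.0239  0.0222 -0.019 ] [-0.0058 -0.0246 -0.0244]
[{'at': [279.3, 106.3], 'conf': 0.65}]
```

View pics/w8.png

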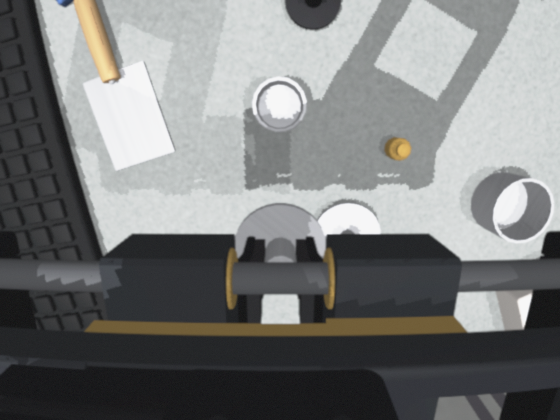

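Call:
move_arm --rows '[-40, 12, -20, 0, 0, 0, 1, -37, 10, -20, 0, 0, 0, 1, 0, 0, -15, 0, 0, 0, 1, 0, 0, -25, 0, 0, 0, 1, 0, 0, 0, 0, 0, 0, 1, 0, 0, 0, 0, 0, 0, 1]'

```text
time: 9.85
position: [0.4538, -0.3098, 0.071]
tool_rot: [0.144, 0.99, 0.001, -0.001]
ft_force: [-0.6, 0.2, -1.6]
grip_width: 0.0149
```

```bash
python3 - <<'E'
from m import *
o=robot.get_obs(); print(o['time'],o['position'],o['tool_rot'],o['ft_force'])
for n in ['scene','top']:
    c=cam(n,n+'9.png')
    print(proj(c,[[.4531,-.3105,.042],[o['position'][0],o['position'][1],o['position'][2]+.019]]))
E
python3 -c "
import cv2
a=cv2.imread('pics/scene9.png');b=cv2.imread('pics/top9.png')
cv2.imwrite('pics/c9.png',cv2.hconcat([cv2.resize(a[140:220,190:270],None,fx=5,fy=5,interpolation=2),cv2.resize(b[220:300,330:410],None,fx=5,fy=5,interpolation=2)]))"
```

```text
9.85 [ 0.4538 -0.3098  0.071 ] [ 0.1439  0.9896  0.0009 -0.0011] [-0.6406  0.2357 -1.5643]
[[227.8172 177.7955]
 [226.1675 166.9707]]
[[368.1879 258.3408]
 [371.2265 256.4232]]
```

View pics/c9.png

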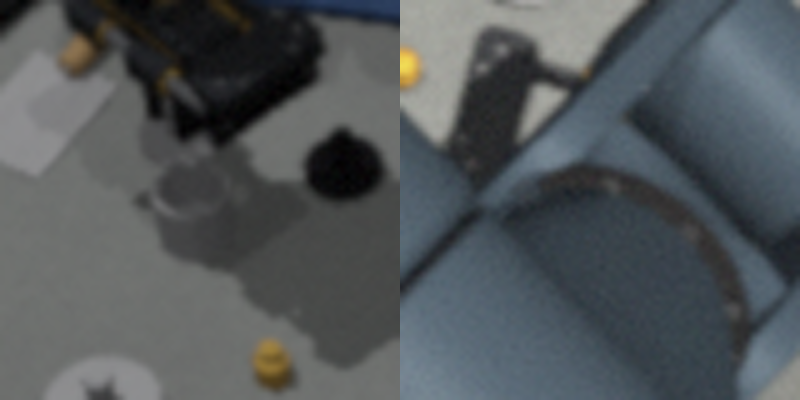

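Call:
move_arm --rows '[-0.5, 0, -20, 0, 0, 0, 1, 0, 0, -10, 0, 0, 0, 1, 0, 0, -6, 0, 0, 0, 1, 0, 0, -4, 0, 0, 0, 1, 0, 0, 0, 0, 0, 0, 1]'

```text
time: 10.45
position: [0.454, -0.3113, 0.0312]
tool_rot: [0.144, 0.99, 0.0, -0.0]
ft_force: [-0.6, 0.6, -0.8]
grip_width: 0.0151
```

Call:
move_arm --rows '[0, 0, -2, 0, 0, 0, 1, 0, 0, -2, 0, 0, 0, 1, 0, 0, -1, 0, 0, 0, 1, 0, 0, -1, 0, 0, 0, 1, 0, 0, 0, 0, 0, 0, 1]'

```text
time: 10.95
position: [0.4541, -0.3115, 0.0256]
tool_rot: [0.144, 0.99, -0.0, 0.0]
ft_force: [-0.7, -0.7, -0.8]
grip_width: 0.0152
```

Call:
move_arm --rows '[0, 0, -1, 0, 0, 0, 1, 0, 0, -1, 0, 0, 0, 1, 0, 0, -1, 0, 0, 0, 1, 0, 0, 0, 0, 0, 0, 1]'

```text
time: 11.35
position: [0.4542, -0.3116, 0.0254]
tool_rot: [0.144, 0.99, -0.001, 0.001]
ft_force: [-3.5, 3.4, 20.1]
grip_width: 0.015
```

Run:
```python
from m import *
c=cam('scene'); cv2.imwrite('pics/s10.png',cv2.resize(c['color'][140:220,190:270,::-1],None,fx=6,fy=6,interpolation=2))
c=cam('wrist','w10.png')
```

```text
(no output)
```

View pics/s10.png

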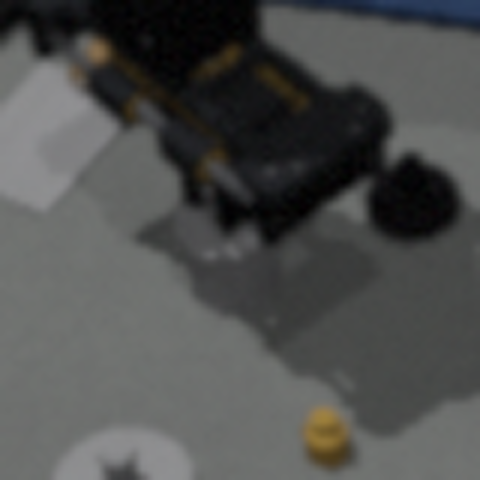

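View pics/w10.png

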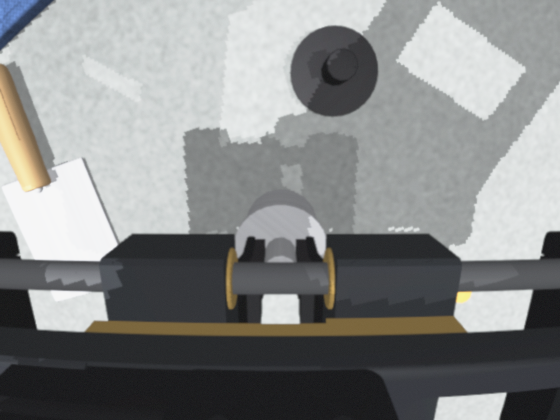

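Contact came at TCP z = 0.0254, the height expected for a seated cover. I'll ease the push, release, lift off and look.

Call:
move_arm --rows '[0, 0, 2.5, 0, 0, 0, 1, 0, 0, 0, 0, 0, 0, 0.6, 0, 0, 0, 0, 0, 0, 0.6, 0, 0, 0, 0, 0, 0, 0.6, 0, 0, 0, 0, 0, 0, 0.5, 0, 0, 30, 0, 0, 0, 0.5, 0, 0, 50, 0, 0, 0, 0.5, 40, -12, 40, 0, 0, 0, 0.5, 45, -12, 0, 0, 0, 0, 0.5, 0, 0, 0, 0, 0, 0, 0.5]'

```text
time: 12.45
position: [0.5401, -0.337, 0.1417]
tool_rot: [0.144, 0.99, -0.003, 0.005]
ft_force: [-0.8, 0.3, -0.6]
grip_width: 0.0436
```

Run:
```python
from m import *
c=cam('wrist','w11.png'); o=robot.get_obs(); print(o['time'],o['position'],o['grip_width'],o['ft_force'])
print(meas(c,(.4535,-.3115),.035,.044,.05),meas(c,(.4535,-.3115),.02,.06,.08))
X=cloud(c); d=np.hypot(X[...,0]-.4535,X[...,1]+.3115); P=X[(d<.024)&(X[...,2]>.035)&(X[...,2]<.06)]
A=np.c_[P[:,:2]-[.4535,-.3115],np.ones(len(P))]; print('disc plane',np.linalg.lstsq(A,P[:,2],rcond=None)[0])
print(meas(c,(.5935,-.282),.045,.008,.018),meas(c,(.5935,-.282),.02,.03,.045))
```

```text
12.5 [ 0.5362 -0.3347  0.1399] 0.043698421422736396 [-1.5842  1.2422 -1.1324]
(2744, array([ 0.4544, -0.3116,  0.0461]), array([ 0.4545, -0.3116,  0.0251])) (363, array([ 0.4551, -0.3119,  0.0719]), array([ 0.4549, -0.3119,  0.0078]))
disc plane [0.0027 0.0005 0.0461]
(2836, array([ 0.5883, -0.2798,  0.0121]), array([ 0.5937, -0.2817,  0.0345])) (273, array([ 0.5925, -0.2823,  0.0372]), array([ 0.5935, -0.282 ,  0.0082]))
```

View pics/w11.png

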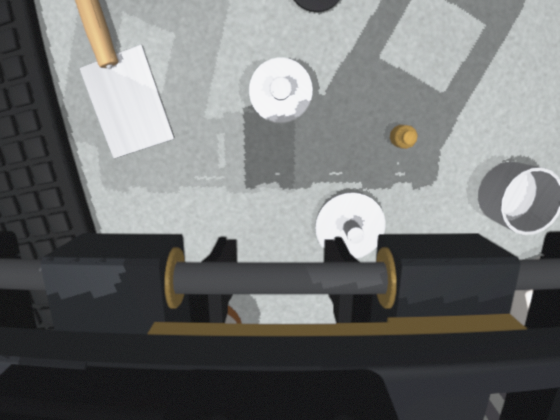

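Call:
move_arm --rows '[29, 27, 0, 0, 0, 0, 0.5, 28, 26, -10, 0, 0, 0, 0.5, 0, 0, -40, 0, 0, 0, 0.5, 0, 0, -30, 0, 0, 0, 0.5, 0, 0, -20, 0, 0, 0, 0.5, 0, 0, 0, 0, 0, 0, 0.5, 0, 0, 0, 0, 0, 0, 0.5]'

```text
time: 13.2
position: [0.5894, -0.2803, 0.0388]
tool_rot: [0.145, 0.989, 0.001, -0.001]
ft_force: [0.8, -0.2, 0.2]
grip_width: 0.0435
```

Run:
```python
from m import *
c=cam('wrist','w12.png'); o=robot.get_obs(); print(o['time'],o['position'],o['grip_width'],o['ft_force'])
print(meas(c,(.5935,-.282),.045,.008,.018),meas(c,(.5935,-.282),.02,.03,.045))
```

```text
13.25 [ 0.5904 -0.2809  0.04  ] 0.043389530217951014 [-0.3724 -0.1985  0.1187]
(6084, array([ 0.5879, -0.28  ,  0.0121]), array([ 0.5934, -0.2818,  0.0341])) (603, array([ 0.5927, -0.2812,  0.0374]), array([ 0.5938, -0.2814,  0.0081]))
```

View pics/w12.png

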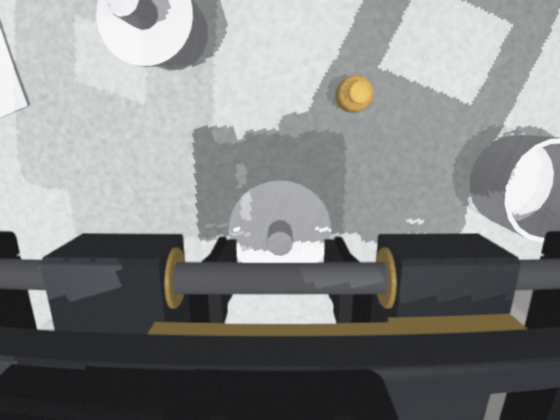

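Knob at about (279,240), midway between the fingers. Shift x by +3 mm, lower 48 mm, grip and lift.

Call:
move_arm --rows '[3, 0, -20, 0, 0, 0, 0.5, 0, 0, -18, 0, 0, 0, 0.5, 0, 0, -10, 0, 0, 0, 0.5, 0, 0, 0, 0, 0, 0, 0.5, 0, 0, 0, 0, 0, 0, 1, 0, 0, 0, 0, 0, 0, 1, 0, 0, 0, 0, 0, 0, 1, 0, 0, 0, 0, 0, 0, 1, 0, 0, 0, 0, 0, 0, 1, 0, 0, 0, 0, 0, 0, 1]' --grip_force 30

```text
time: 14.25
position: [0.5939, -0.281, -0.0079]
tool_rot: [0.144, 0.99, -0.0, 0.0]
ft_force: [-1.0, 0.1, 3.2]
grip_width: 0.0149
```

Call:
move_arm --rows '[0, 0, 20, 0, 0, 0, 1, 0, 0, 40, 0, 0, 0, 1, 0, 0, 40, 0, 0, 0, 1, 30, 30, 40, 0, 0, 0, 1, 40, 40, 15, 0, 0, 0, 1, 30, 40, 0, 0, 0, 0, 1, 0, 25, 0, 0, 0, 0, 1, 0, 0, 0, 0, 0, 0, 1, 0, 0, 0, 0, 0, 0, 1]'

```text
time: 15.15
position: [0.6831, -0.1551, 0.1381]
tool_rot: [0.144, 0.99, -0.0, -0.001]
ft_force: [0.5, 0.7, -1.2]
grip_width: 0.0148
```

Run:
```python
from m import *
c=cam('wrist','w13.png'); o=robot.get_obs(); print(o['time'],o['q'],o['position'],o['grip_width'],o['ft_force'])
print(meas(c,(.607,-.117),.045,.037,.047))
X=cloud(c);T=Rn.from_quat(o['tool_rot']).as_matrix(); L=(X-o['position'])@T
m=(L[...,2]<-.017)&(L[...,2]>-.0255)&(np.abs(L[...,0])<.06)&(np.abs(L[...,1])<.05); P=L[m]; print(P.max(0),P.min(0),np.median(P,0),cv2.minEnclosingCircle(P[:,:2].astype(np.float32)))
```

```text
15.2 [-0.3836  0.6884  1.2736 -0.0008  1.1803 -1.6645] [ 0.6831 -0.1562  0.1382] 0.01489343528561553 [ 0.0551 -0.1017 -0.7321]
(963, array([ 0.6072, -0.114 ,  0.0408]), array([ 0.6087, -0.1154,  0.032 ]))
[ 0.0342  0.0333 -0.0171] [-0.0338 -0.0309 -0.0255] [ 0.0165  0.0011 -0.0199] ((0.00019930137204937637, 0.0015635531162843108), 0.03422494977712631)
```

View pics/w13.png

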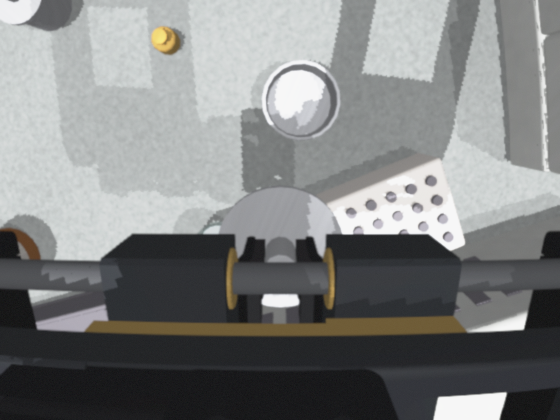

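Call:
move_arm --rows '[-38, 20, 0, 0, 0, 0, 1, -36.5, 21, -8, 0, 0, 0, 1, 0, 0, -30, 0, 0, 0, 1, 0, 0, -30, 0, 0, 0, 1, 0, 0, 0, 0, 0, 0, 1, 0, 0, 0, 0, 0, 0, 1, 0, 0, 0, 0, 0, 0, 1]'

```text
time: 15.9
position: [0.6104, -0.1162, 0.0721]
tool_rot: [0.145, 0.989, -0.0, 0.001]
ft_force: [0.3, 1.0, -0.3]
grip_width: 0.0151
```

Run:
```python
from m import *
P=[]
for i in range(3):
    c=cam('scene'); o=robot.get_obs(); P.append(o['position']); print(o['time'],o['position'])
print(meas(c,(.607,-.117),.045,.037,.046),proj(c,[[.6087,-.1154,.042]]))
cv2.imwrite('pics/s14.png',cv2.resize(c['color'][200:290,210:310,::-1],None,fx=6,fy=6,interpolation=2))
```

```text
15.95 [ 0.6105 -0.116   0.0722]
16.0 [ 0.6104 -0.1158  0.0722]
16.05 [ 0.6102 -0.1155  0.0721]
(61, array([ 0.6272, -0.1055,  0.041 ]), array([ 0.6116, -0.1131,  0.0317])) [[257.0604 242.573 ]]
```

View pics/s14.png

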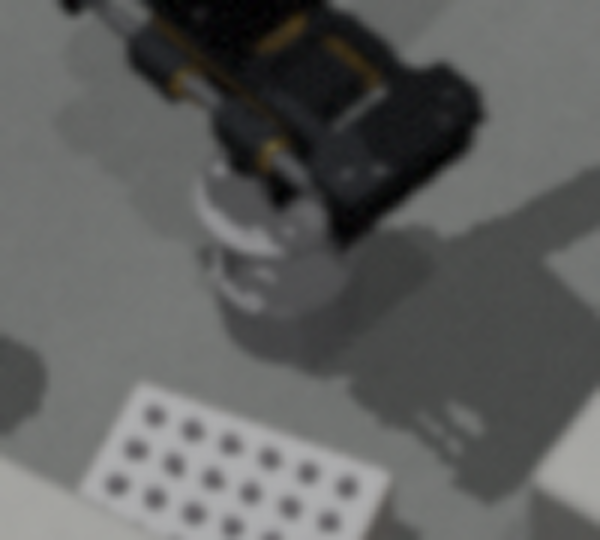

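Call:
move_arm --rows '[-1.5, 0.5, -20, 0, 0, 0, 1, 0, 0, -10, 0, 0, 0, 1, 0, 0, -6, 0, 0, 0, 1, 0, 0, -4, 0, 0, 0, 1, 0, 0, -2, 0, 0, 0, 1, 0, 0, 0, 0, 0, 0, 1]'

```text
time: 16.65
position: [0.6077, -0.1144, 0.0286]
tool_rot: [0.144, 0.99, -0.0, 0.0]
ft_force: [-0.0, 0.1, -1.1]
grip_width: 0.015
```

Call:
move_arm --rows '[0, 0, -2, 0, 0, 0, 1, 0, 0, -1, 0, 0, 0, 1, 0, 0, -1, 0, 0, 0, 1, 0, 0, -1, 0, 0, 0, 1, 0, 0, 0, 0, 0, 0, 1]'

```text
time: 17.15
position: [0.6079, -0.1144, 0.026]
tool_rot: [0.144, 0.99, -0.0, 0.001]
ft_force: [-3.0, 0.8, 11.3]
grip_width: 0.015
```

Call:
move_arm --rows '[0, 0, 1.5, 0, 0, 0, 1, 0, 0, 0, 0, 0, 0, 0.6, 0, 0, 0, 0, 0, 0, 0.6, 0, 0, 0, 0, 0, 0, 0.6, 0, 0, 0, 0, 0, 0, 0.5, 0, 0, 30, 0, 0, 0, 0.5, 0, 0, 50, 0, 0, 0, 0.5, 40, -20, 40, 0, 0, 0, 0.5, 35, -15, 0, 0, 0, 0, 0.5, 0, 0, 0, 0, 0, 0, 0.5]'

```text
time: 18.15
position: [0.6815, -0.1491, 0.1407]
tool_rot: [0.145, 0.989, -0.001, 0.005]
ft_force: [-0.7, 0.2, 0.3]
grip_width: 0.0432
```

Run:
```python
from m import *
c=cam('wrist','w15.png'); o=robot.get_obs(); print(o['time'],o['q'],o['position'],o['grip_width'],o['ft_force'])
print(meas(c,(.608,-.115),.045,.044,.05),meas(c,(.608,-.115),.02,.06,.08))
X=cloud(c); d=np.hypot(X[...,0]-.608,X[...,1]+.115); P=X[(d<.033)&(X[...,2]>.035)&(X[...,2]<.06)]
A=np.c_[P[:,:2]-[.608,-.115],np.ones(len(P))]; print('disc plane',np.linalg.lstsq(A,P[:,2],rcond=None)[0])
```

```text
18.2 [-0.3746  0.6766  1.2973 -0.0001  1.165  -1.6549] [ 0.6777 -0.1472  0.1388] 0.043754418502787114 [-0.3267  0.0452 -0.5585]
(5335, array([ 0.6074, -0.1141,  0.0461]), array([ 0.6078, -0.1142,  0.0341])) (392, array([ 0.6081, -0.1148,  0.072 ]), array([ 0.6081, -0.1148,  0.0081]))
disc plane [-0.0003  0.0017  0.0461]
```

View pics/w15.png

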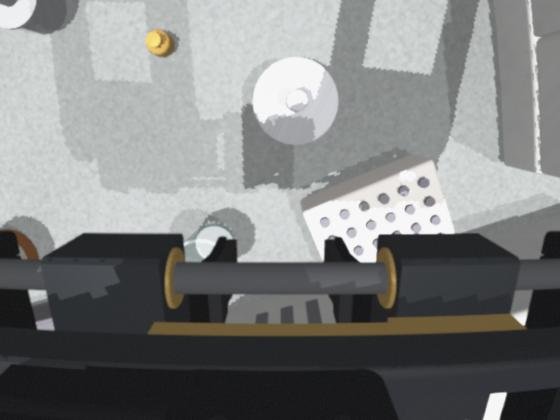

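Both covers are seated: each disc is level, with its top at about 0.046 m. Next the lid, so I'll raise the arm, turn the wrist and look.

Call:
move_arm --rows '[-15, 10, 50, 0, 0, 0, 0.45, -20, 10, 50, 0, 0, 0.145, 0.45, -20, 10, 50, 0, 0, 0.145, 0.45, -20, 10, 50, 0, 0, 0.145, 0.45, -20, 40, 0, 0, 0, 0.145, 0.45, -20, 40, 0, 0, 0, 0.145, 0.45, -20, 40, 0, 0, 0, 0.145, 0.45, -20, 40, 0, 0, 0, 0.145, 0.45, -20, 40, 0, 0, 0, 0.145, 0.45, -20, 40, 0, 0, 0, 0.145, 0.45, -16, 40, 0, 0, 0, 0.145, 0.45, -16, 40, 0, 0, 0, 0.145, 0.45]'

```text
time: 19.4
position: [0.4519, 0.212, 0.3212]
tool_rot: [-0.61, 0.793, 0.001, -0.002]
ft_force: [0.1, 0.3, 0.3]
grip_width: 0.0481
```

Call:
move_arm --rows '[0, 0, 0, 0, 0, 0.145, 0.45, 0, 0, 0, 0, 0, 0, 0.45, 0, 0, 0, 0, 0, 0, 0.45]'

```text
time: 19.7
position: [0.4539, 0.2105, 0.3216]
tool_rot: [-0.662, 0.749, 0.0, -0.001]
ft_force: [0.6, 0.3, -0.1]
grip_width: 0.0479
```

Run:
```python
from m import *
c=cam('wrist','w16.png'); o=robot.get_obs(); print(o['time'],o['q'],o['position'],o['tool_rot'],o['grip_width'],o['ft_force'])
np.savez('w16.npz',X=cloud(c),color=c['color'])
for t in ['bar_mid','lid_hinge','lid_pointer','mark_tip']:
    for r in robot.spot_point('wrist',t)[:2]: print(t,r,world(c,r['at']))
```

```text
19.75 [ 0.2098  0.2199  1.5547 -0.0002  1.3688 -2.8078] [0.4544 0.2102 0.3218] [-0.662   0.7495  0.0004 -0.0008] 0.04784679089814556 [-0.6241 -0.3423 -1.1939]
bar_mid {'at': [282.4, 211.8], 'conf': 0.56} [0.4542 0.232  0.1825]
lid_hinge {'at': [143.6, 205.2], 'conf': 0.89} [0.6114 0.2171 0.1367]
lid_pointer {'at': [252.0, 116.8], 'conf': 0.95} [0.4752 0.1365 0.1304]
mark_tip {'at': [211.5, 113.8], 'conf': 0.65} [0.503  0.1311 0.2116]
```

View pics/w16.png

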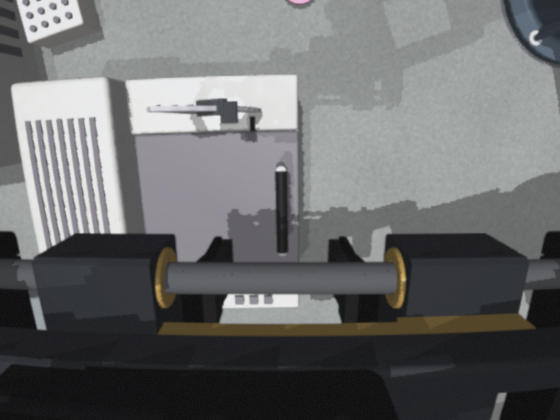

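```bash
python3 - <<'E'
from m import *
d=np.load('w16.npz'); X=d['X']
def sel(r0,r1,c0,c1,lo,hi):
    P=X[r0:r1,c0:c1].reshape(-1,3); return P[(P[:,2]>lo)&(P[:,2]<hi)]
B=sel(160,232,270,294,.165,.195); m=B.mean(0); u,s,v=np.linalg.svd(B-m); print('bar',len(B),m,v[0],B.min(0),B.max(0),np.percentile(B[:,2],90))
Lf=sel(150,230,160,260,.12,.15); A=np.c_[Lf[:,:2]-[.53,.22],np.ones(len(Lf))]; print('lid face',np.linalg.lstsq(A,Lf[:,2],rcond=None)[0])
# plate & marker high points
for r in range(100,126,2):
    print(r,[ (c,*(X[r,c]*1000).round(0).astype(int)) for c in range(196,262,6) if X[r,c][2]>.14])
E
python3 -c "
import cv2
a=cv2.imread('pics/w16.png');cv2.imwrite('pics/w16c.png',cv2.resize(a[80:150,130:300],None,fx=4.7,fy=4.7,interpolation=2))"
```

```text
bar 770 [0.4535 0.2189 0.1812] [0.1091 0.9931 0.0424] [0.4449 0.1871 0.166 ] [0.4621 0.2547 0.1845] 0.1832574527867395
lid face [0.0012 0.0014 0.137 ]
100 [(196, np.int64(517), np.int64(117), np.int64(199)), (202, np.int64(510), np.int64(118), np.int64(206)), (208, np.int64(505), np.int64(119), np.int64(209)), (214, np.int64(499), np.int64(120), np.int64(215)), (220, np.int64(493), np.int64(121), np.int64(218)), (226, np.int64(489), np.int64(122), np.int64(215))]
102 [(196, np.int64(517), np.int64(119), np.int64(199)), (202, np.int64(511), np.int64(120), np.int64(204)), (208, np.int64(505), np.int64(121), np.int64(209)), (214, np.int64(499), np.int64(122), np.int64(214)), (220, np.int64(493), np.int64(123), np.int64(217)), (226, np.int64(488), np.int64(124), np.int64(221)), (232, np.int64(483), np.int64(125), np.int64(224))]
104 [(196, np.int64(518), np.int64(120), np.int64(199)), (202, np.int64(512), np.int64(121), np.int64(202)), (208, np.int64(505), np.int64(122), np.int64(208)), (214, np.int64(499), np.int64(124), np.int64(214)), (220, np.int64(494), np.int64(124), np.int64(218))
[... 2629 characters left out ...]
), (226, np.int64(490), np.int64(135), np.int64(219)), (232, np.int64(484), np.int64(136), np.int64(224))]
118 [(220, np.int64(496), np.int64(136), np.int64(215)), (226, np.int64(490), np.int64(136), np.int64(219)), (232, np.int64(485), np.int64(137), np.int64(223))]
120 [(220, np.int64(496), np.int64(137), np.int64(216)), (226, np.int64(490), np.int64(138), np.int64(219)), (232, np.int64(485), np.int64(139), np.int64(224)), (238, np.int64(480), np.int64(139), np.int64(221))]
122 [(220, np.int64(496), np.int64(139), np.int64(216)), (226, np.int64(491), np.int64(140), np.int64(218)), (232, np.int64(485), np.int64(140), np.int64(223)), (238, np.int64(480), np.int64(141), np.int64(223))]
124 []
```

View pics/w16c.png

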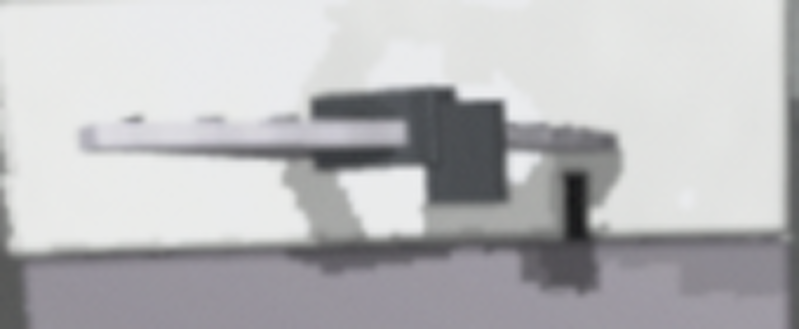

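```bash
cat > lid.py <<'E'
from m import *
lx=np.array([.994,-.109,0]); lx/=np.linalg.norm(lx); ly=np.array([-lx[1],lx[0],0]); lz=np.array([0,0,1.])
Hg=np.array([.6120,.2171,.125])
def lp(r,th,y,h=0): # point at radius r along lid, height h above lid mid, y along hinge
    th=np.atleast_1d(th)[:,None]
    return Hg+ (-np.cos(th)*lx+np.sin(th)*lz)*r+(np.sin(th)*lx+np.cos(th)*lz)*h+y*ly
E
python3 - <<'E'
from lid import *
for n in ['scene','top']:
    d=np.load(n+'0.npz'); c={k:d[k] for k in d}
    C=-c['R'].T@c['t']; print(n,'cam at',C)
    im=cv2.resize(c['color'][180:260,320:420,::-1] if n=='scene' else c['color'][190:270,120:220,::-1],None,fx=7.5,fy=7.5,interpolation=cv2.INTER_CUBIC)
    o=np.array([320,180]) if n=='scene' else np.array([120,190])
    for th in np.arange(.45,.76,.1):
        for y,col in ((-.102,(0,0,255)),(-.09,(0,255,0))):
            p=(proj(c,lp(.13,th,y))[0]-o+.5)*7.5; cv2.circle(im,(int(p[0]),int(p[1])),2,col,-1)
    p=(proj(c,lp(.13,0,-.09))[0]-o+.5)*7.5; cv2.circle(im,(int(p[0]),int(p[1])),3,(255,0,0),-1)
    cv2.imwrite(f'pics/ov_{n}.png',im)
    X=d['X']
    P=X.reshape(-1,3)-Hg; a=np.c_[-P@lx,P@ly,P[:,2]]; m=(np.abs(a[:,1]+.1)<.02)&(a[:,2]>.03)&(a[:,0]>.02)&(a[:,0]<.2)
    Q=a[m]; col=c['color'].reshape(-1,3)[m]
    for q,k in zip(Q,col): print((q*1000).round(0),'r',round(np.hypot(q[0],q[2])*1000),'th',round(np.arctan2(q[2],q[0]),3),k)
E
```

```text
scene cam at [1.2283 0.3381 1.1629]
[ 120. -107.  103.] r 159 th 0.71 [83 86 85]
[ 120. -109.   99.] r 155 th 0.691 [82 85 83]
[ 118. -105.  104.] r 157 th 0.722 [67 70 70]
[ 117. -103.  106.] r 158 th 0.735 [62 65 66]
[ 120. -101.  104.] r 159 th 0.718 [71 74 74]
[ 118. -108.   97.] r 153 th 0.688 [70 72 72]
[ 117. -105.  101.] r 154 th 0.712 [57 61 62]
[ 117. -102.  103.] r 156 th 0.721 [54 57 59]
[ 120. -101.  101.] r 157 th 0.698 [56 59 61]
[120. -98. 102.] r 158 th 0.702 [62 65 66]
[118. -95. 106.] r 159 th 0.732 [71 73 73]
[ 113. -108.   99.] r 150 th 0.716 [78 81 81]
[ 117. -107.   96.] r 151 th 0.684 [60 64 65]
[ 119. -105.   95.] r 152 th 0.677 [55 58 60]
[ 117. -102.   99.] r 153 th 0.703 [54 56 60]
[ 118. -100.  100.] r 154 th 0.7 [54 57 59]
[118. -97. 101.] r 156 th 0.706 [54 57 59]
[120. -95. 100.] r 157 th 0.697 [57 59 61]
[121. -93. 101.] r 158 th 0.692 [63 65 66]
[121. -91. 102.] r 159 th 0.701 [78 80 79]
[ 112. -107.   96.] r 148 th 0.709 [70 72 73]
[ 113. -105.   98.] r 149 th 0.714 [55 59 61]
[ 117. -104.   94.] r 150 th 0.679 [54 57 60]
[ 119. -100.   95.] r 152 t
[... 21420 characters left out ...]
4.   55.] r 138 th 0.41 [118 114 115]
[ 126. -106.   55.] r 138 th 0.412 [100  96  98]
[ 125. -107.   47.] r 134 th 0.357 [70 67 71]
[ 124. -107.   34.] r 128 th 0.267 [70 68 68]
[ 128. -102.   45.] r 136 th 0.341 [106 104 104]
[ 128. -105.   46.] r 136 th 0.345 [102 100 101]
[ 127. -107.   43.] r 134 th 0.328 [79 76 76]
[ 126. -108.   36.] r 131 th 0.277 [63 63 62]
[ 130. -105.   43.] r 137 th 0.318 [104 101 101]
[ 129. -106.   40.] r 135 th 0.3 [84 81 82]
[ 128. -108.   33.] r 133 th 0.254 [74 72 72]
[ 132. -104.   39.] r 138 th 0.291 [100  98  98]
[ 131. -106.   37.] r 137 th 0.276 [89 85 85]
[ 133. -103.   30.] r 137 th 0.225 [117 113 111]
[ 133. -106.   35.] r 138 th 0.256 [100  97  97]
```

View pics/ov_scene.png

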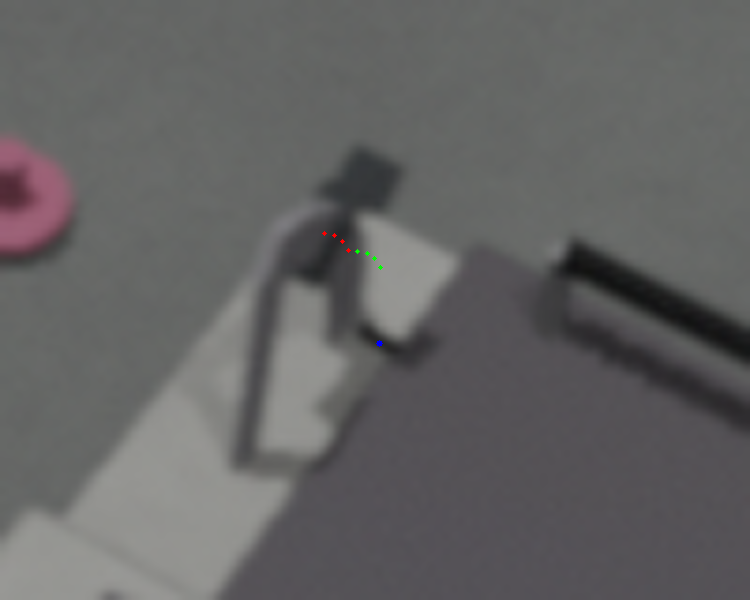

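View pics/ov_top.png

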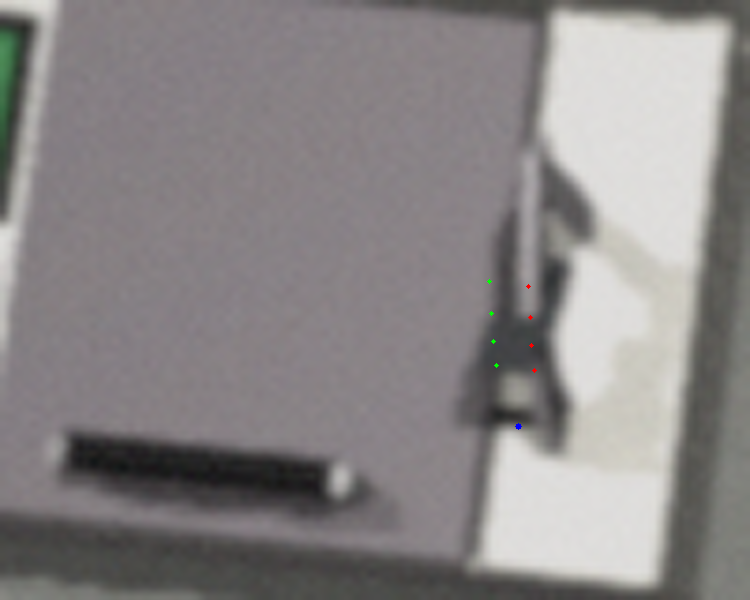

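```bash
cat > wr.py <<'E'
from lid import *
def wrist(Rt,q1,a):
    M=(Rn.from_euler('z',q1)*Rn.from_euler('y',a)).inv()*Rn.from_matrix(Rt)
    b=M.as_euler('ZYZ'); q4,q5,q6=b[0],b[1],b[2]-np.pi/2
    if q4<-1.43: q4+=np.pi;q5=-q5;q6+=np.pi   # alt branch
    w=lambda v:(v+np.pi)%(2*np.pi)-np.pi
    return w(q4),q5,w(q6)
E
python3 - <<'E'
from wr import *
Rt=Rn.from_quat([-0.662,.7495,.0004,-.0008]).as_matrix()
print(wrist(Rt,.2098,.2199+1.5547))
for flip in (0,1):
  R0=np.c_[ (-1)**flip*-ly, (-1)**flip*-lx, -lz]   # tool y = -lx
  R0=np.c_[np.cross(R0[:,1],R0[:,2]),R0[:,1],R0[:,2]]
  for th in (0,.35,.7):
    for q1,a in((.2,1.8),(.2,1.4),(.25,1.6)):
      R=Rn.from_rotvec(ly*th).as_matrix()@R0
      print(flip,th,q1,a,np.round(wrist(R,q1,a),3))
E
```

```text
(np.float64(-9.133265422800463e-05), np.float64(1.3687792743671394), np.float64(-2.8079511176281713))
0 0 0.2 1.8 [ 0.     1.342 -2.832]
0 0 0.2 1.4 [ 0.     1.742 -2.832]
0 0 0.25 1.6 [ 0.     1.542 -2.782]
0 0.35 0.2 1.8 [ 0.105  1.676 -2.839]
0 0.35 0.2 1.4 [ 0.119  2.073 -2.792]
0 0.35 0.25 1.6 [ 0.126  1.869 -2.765]
0 0.7 0.2 1.8 [ 0.218  2.008 -2.808]
0 0.7 0.2 1.4 [ 0.293  2.396 -2.684]
0 0.7 0.25 1.6 [ 0.282  2.19  -2.695]
1 0 0.2 1.8 [0.    1.342 0.309]
1 0 0.2 1.4 [0.    1.742 0.309]
1 0 0.25 1.6 [0.    1.542 0.359]
1 0.35 0.2 1.8 [0.105 1.676 0.303]
1 0.35 0.2 1.4 [0.119 2.073 0.349]
1 0.35 0.25 1.6 [0.126 1.869 0.376]
1 0.7 0.2 1.8 [0.218 2.008 0.333]
1 0.7 0.2 1.4 [0.293 2.396 0.458]
1 0.7 0.25 1.6 [0.282 2.19  0.446]
```

Run:
```python
from lid import *
d=np.load('w16.npz'); X=d['X']; col=d['color']
print('bench-side top white z', np.nanmedian(X[84:96,150:290,2]), np.nanmedian(X[128:130,150:200,2]))
for r in range(114,130,1): print(r,[(int(round(X[r,c,2]*1000,0)),int(col[r,c].mean())) for c in range(247,258)])
# block plane fit
P=X[101:123,219:238].reshape(-1,3); P=P[P[:,2]>.205]; q=P-Hg; a=np.c_[-q@lx,q@ly,q[:,2]]
a=a[(a[:,1]>-.1)]
for it in range(4):
    A=np.c_[a[:,0],a[:,1],np.ones(len(a))]; s=np.linalg.lstsq(A,a[:,2],rcond=None)[0]; e=a[:,2]-A@s; a=a[np.abs(e)<2.5*e.std()]
print(len(a),s,'theta',np.arctan(s[0]),e.std(), a.min(0),a.max(0)); th=np.arctan(s[0]); print('face height above hinge plane h', np.median(-a[:,0]*np.sin(th)+a[:,2]*np.cos(th)))
for th in (.65,.68,.71): 
    h=-a[:,0]*np.sin(th)+a[:,2]*np.cos(th); print(th,np.median(h),h.std())
```

```text
bench-side top white z 0.12409003578509498 0.12408131495957
114 [(123, 160), (124, 144), (125, 137), (124, 135), (125, 136), (123, 136), (123, 135), (124, 137), (123, 138), (125, 140), (125, 140)]
115 [(125, 158), (124, 141), (124, 131), (123, 123), (125, 121), (125, 121), (125, 122), (123, 127), (124, 134), (125, 137), (124, 138)]
116 [(125, 151), (124, 135), (125, 116), (130, 95), (130, 90), (130, 89), (131, 91), (130, 100), (125, 121), (124, 134), (125, 139)]
117 [(124, 145), (124, 129), (122, 103), (130, 66), (133, 50), (132, 49), (131, 53), (131, 74), (124, 107), (124, 132), (125, 138)]
118 [(123, 144), (124, 131), (124, 107), (130, 61), (131, 31), (130, 30), (131, 35), (130, 66), (124, 106), (126, 130), (124, 139)]
119 [(124, 145), (124, 134), (124, 112), (130, 64), (130, 28), (131, 30), (132, 35), (130, 65), (124, 105), (124, 132), (124, 139)]
120 [(125, 145), (124, 134), (125, 113), (131, 68), (130, 32), (131, 30), (131, 36), (131, 65), (129, 104), (124, 133), (124, 139)]
121 [(123, 145), (124, 135), (124, 115), (129, 67), (131, 31), (132, 30), (132, 35), (132, 65), (129, 105), (123, 130), (123, 139)]
122 [(124, 144), (125, 136), (125, 114), (130, 65), (132, 28), (132, 27), (131, 39), (131, 66), (127, 105), (124, 132), (123, 145)]
123 [(123, 144), (124, 136), (123, 114), (129, 65), (132, 30), (131, 29), (131, 37), (132, 68), (130, 116), (123, 149), (125, 164)]
124 [(124, 146), (125, 135), (125, 113), (130, 67), (131, 32), (132, 28), (132, 34), (130, 76), (130, 140), (124, 186), (123, 201)]
125 [(124, 153), (123, 138), (126, 115), (131, 68), (132, 34), (131, 29), (131, 36), (131, 81), (129, 155), (125, 208), (124, 219)]Traceback (most recent call last):
  File "<stdin>", line 4, in <module>
ValueError: cannot convert float NaN to integer
```

Run:
```python
from lid import *
d=np.load('w16.npz'); X=d['X']; col=d['color']
def fit(r0,r1,c0,c1,lo,ylo,yhi):
    P=X[r0:r1,c0:c1].reshape(-1,3); P=P[P[:,2]>lo]; q=P-Hg; a=np.c_[-q@lx,q@ly,q[:,2]+.0008]
    a=a[(a[:,1]>ylo)&(a[:,1]<yhi)]
    for it in range(4):
        A=np.c_[a[:,0],np.ones(len(a))]; s=np.linalg.lstsq(A,a[:,2],rcond=None)[0]; e=a[:,2]-A@s; a=a[np.abs(e)<2.5*e.std()]
    th=np.arctan(s[0]); print(len(a),'theta',th,e.std(),a.min(0),a.max(0),'h',np.median(-a[:,0]*np.sin(th)+a[:,2]*np.cos(th)))
    for th in (.62,.66,.7): print('  ',th,np.median(-a[:,0]*np.sin(th)+a[:,2]*np.cos(th)))
fit(101,123,220,239,.205,-.12,-.08)
fit(96,105,196,222,.19,-.125,-.106)
P=X[116:126,250:255].reshape(-1,3);q=P-Hg;print('pin',np.nanmedian(-q@lx),np.nanmin(q@ly),np.nanmax(q@ly),np.nanmedian(q[:,2])+.0008)
print('edge of lid y', [( (X[r,200]-Hg)@ly, X[r,200,2]) for r in (128,130,132,134,136)])
```

```text
387 theta 0.5392873761673982 0.0009413052790240004 [ 0.1064 -0.1074  0.09  ] [ 0.1224 -0.0901  0.1023] h 0.02418779583938154
   0.62 0.012133398680766655
   0.66 0.006142780520253521
   0.7 0.00014060117421121898
132 theta 0.6647771745657497 0.0006425460969024878 [ 0.0829 -0.1102  0.0734] [ 0.1089 -0.106   0.0953] h 0.007703627553529935
   0.62 0.013429724394679758
   0.66 0.0082832314469609
   0.7 0.0031503178752037946
pin 0.12715440626554586 -0.09597067648018334 -0.086335797465884 0.006513453436121813
edge of lid y [(np.float64(-0.08424178044808328), np.float64(0.12642659801257647)), (np.float64(-0.0820081540133162), np.float64(0.12368807847525014)), (np.float64(-0.07977544509068366), np.float64(0.12223169401717136)), (np.float64(-0.07804124551280844), np.float64(0.1360707105579675)), (np.float64(-0.07595632163690748), np.float64(0.1372271965136959))]
```

Call:
move_arm --rows '[0, 2, 5, 0, 0, -0.149, 0.45, 0, 2, 5, 0, 0, -0.149, 0.45, 0, 2, 0, 0, 0, -0.149, 0.45, 0, 2, 0, 0, 0, -0.149, 0.45, 0, 2, 0, 0, 0, -0.149, 0.45, 0, 2, 0, 0, 0, -0.149, 0.45, 0, 2, 0, 0, 0, -0.149, 0.45, 0, 2, 0, 0, 0, -0.149, 0.45, 0, 2, 0, 0, 0, -0.149, 0.45, 0, 2, 0, 0, 0, -0.149, 0.45, 0, 2, 0, 0, 0, -0.149, 0.45, 0, 2, 0, 0, 0, -0.149, 0.45]'

```text
time: 21.15
position: [0.4553, 0.2343, 0.3323]
tool_rot: [0.172, 0.985, -0.0, -0.0]
ft_force: [0.2, -0.1, -0.5]
grip_width: 0.048
```

Call:
move_arm --rows '[0, 0, 0, 0, 0, -0.149, 0.45, 0, 0, 0, 0, 0, -0.149, 0.45, 0, 0, 0, 0, 0, -0.149, 0.45, 0, 0, 0, 0, 0, -0.149, 0.45, 0, 0, 0, 0, 0, -0.149, 0.45, 0, 0, 0, 0, 0, -0.149, 0.45, 0, 0, 0, 0, 0, -0.149, 0.45, 0, 0, 0, 0, 0, -0.149, 0.45, 0, 0, 0, 0, 0, -0.149, 0.45, 0, 0, 0, 0, 0, 0, 0.45, 0, 0, 0, 0, 0, 0, 0.45]'

```text
time: 22.25
position: [0.4551, 0.2344, 0.3324]
tool_rot: [0.744, 0.669, -0.0, -0.0]
ft_force: [-0.6, -0.2, 0.1]
grip_width: 0.0476
```

Run:
```python
from lid import *
c=cam('wrist','w17.png'); o=robot.get_obs(); print(o['time'],o['q'],o['position'],o['tool_rot'],o['grip_width'],o['ft_force'])
X=cloud(c); np.savez('w17.npz',X=X,color=c['color'])
T=Rn.from_quat(o['tool_rot']).as_matrix(); print('tool y ang',np.degrees(np.arctan2(T[1,1],T[0,1])))
P=X.reshape(-1,3); m=(np.hypot(P[:,0]-.455,P[:,1]-.235)<.05)&(P[:,2]>.17)&(P[:,2]<.19); B=P[m]
if len(B)>20:
    mm=B.mean(0);v=np.linalg.svd(B-mm)[2][0]; print('bar',len(B),mm,v,np.degrees(np.arctan2(-v[0],v[1])),((B-Hg)@ly).min(),((B-Hg)@ly).max(),np.percentile(B[:,2],90))
```

```text
22.3 [ 0.2572  0.2288  1.5134 -0.      1.3996  0.3635] [0.4551 0.2345 0.3324] [ 0.7437  0.6686 -0.0001 -0.    ] 0.047698887259438084 [-0.7902  0.6184  0.9723]
tool y ang -6.088013539498322
bar 1044 [0.4561 0.2356 0.1812] [-0.1049 -0.9945  0.004 ] 173.9799892805467 -0.047149051137282336 0.04600647280559363 0.18322659343468237
```

View pics/w17.png

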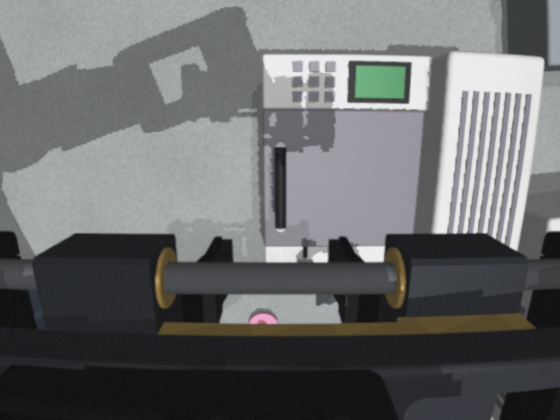

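Call:
move_arm --rows '[1, 0, -40, 0, 0, 0, 0.45, 0, 0, -50, 0, 0, 0, 0.45, 0, 0, -50, 0, 0, 0, 0.45, 0, 0, -30, 0, 0, 0, 0.45, 0, 0, -20, 0, 0, 0, 0.45, 0, 0, -11, 0, 0, 0, 0.45, 0, 0, 0, 0, 0, 0, 0.45, 0, 0, 0, 0, 0, 0, 0.45]'

```text
time: 23.1
position: [0.4569, 0.235, 0.1322]
tool_rot: [0.744, 0.668, 0.001, 0.0]
ft_force: [-0.1, 0.6, -0.7]
grip_width: 0.0481
```

Run:
```python
from lid import *
c=cam('wrist','w18.png'); o=robot.get_obs(); print(o['time'],o['q'],o['position'],o['tool_rot'],o['ft_force'])
X=cloud(c); P=X.reshape(-1,3); m=(np.hypot(P[:,0]-.455,P[:,1]-.26)<.03)&(P[:,2]>.17)&(P[:,2]<.187); B=P[m]
print(B.mean(0)) if len(B) else 0
for n in['scene']:
    s=cam(n); cv2.imwrite('pics/s18.png',cv2.resize(s['color'][150:290,310:480,::-1],None,fx=4.5,fy=4.2,interpolation=2))
```

```text
23.15 [ 0.2573  0.4651  1.7723 -0.      0.9015  0.3649] [0.4572 0.2351 0.1326] [0.7441 0.6681 0.0012 0.0006] [ 0.5842 -0.4085  0.6531]
[0.4554 0.2596 0.1807]
```

View pics/w18.png

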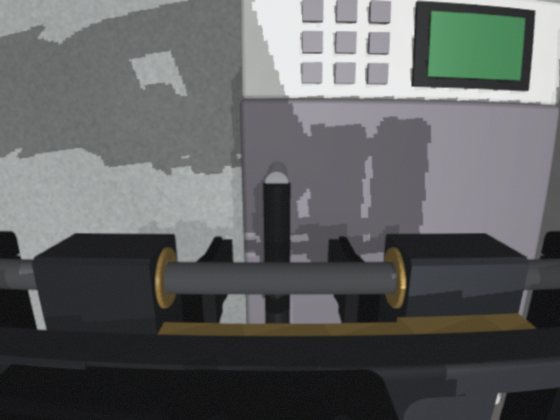

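View pics/s18.png

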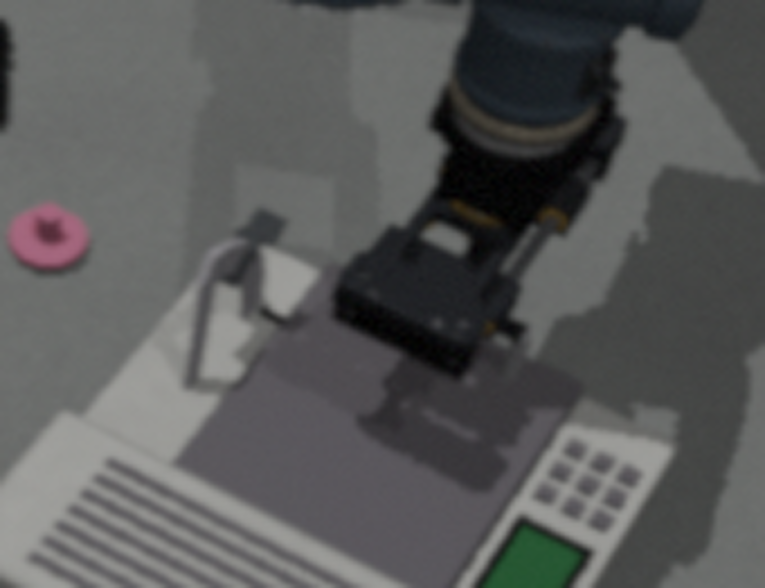

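Call:
move_arm --rows '[-0.5, 0, 0, 0, 0, 0, 1, 0, 0, 0, 0, 0, 0, 1, 0, 0, 0, 0, 0, 0, 1, 0, 0, 0, 0, 0, 0, 1, 0, 0, 0, 0, 0, 0, 1, 0, 0, 0, 0, 0, 0, 1, 0, 0, 0, 0, 0, 0, 1]' --grip_force 50

```text
time: 23.9
position: [0.4553, 0.2348, 0.1314]
tool_rot: [0.744, 0.668, -0.0, -0.0]
ft_force: [0.3, 0.3, 0.8]
grip_width: 0.0104
```

Run:
```python
from lid import *
o=robot.get_obs(); print(o['time'],o['position'],o['tool_rot'],o['grip_width'],o['ft_force'])
p0=o['position']; 
# TCP offset from bar in lid frame (bar at r=.160,h=.053)
offx,offz=0.0,(p0[2]-.178)   # along lx, lz in lid frame at shut
def tcp(th):
    b=np.array([-.160+0.0,.053+offz]); c,s=np.cos(th),np.sin(th)
    # point (x along lx, z): rotate by th about ly: z->+x ; x->-z
    return np.array([b[0]*c+b[1]*s, -b[0]*s+b[1]*c])
prev=tcp(0); 
for th in np.arange(.1,.71,.1):
    d=tcp(th)-prev; prev=tcp(th); w=d[0]*lx+d[1]*lz
    print(round(th,2),(w*1000).round(1))
print('rotvec per .1',ly*.1)
```

```text
23.9 [0.4553 0.2348 0.1314] [ 0.7442  0.6679 -0.0001 -0.0001] 0.010352115519317603 [0.3418 0.3461 0.8006]
0.1 [ 1.4 -0.2 15.9]
0.2 [ 3.  -0.3 15.7]
0.3 [ 4.6 -0.5 15.3]
0.4 [ 6.1 -0.7 14.8]
0.5 [ 7.5 -0.8 14.1]
0.6 [ 8.9 -1.  13.3]
0.7 [10.1 -1.1 12.3]
rotvec per .1 [0.0109 0.0994 0.    ]
```

Call:
move_arm --rows '[0.5, 0, 8, 0.0055, 0.0497, 0, 1, 0.9, -0.2, 7.9, 0.0055, 0.0497, 0, 1, 1.3, -0.1, 7.9, 0.0055, 0.0497, 0, 1, 1.7, -0.2, 7.8, 0.0055, 0.0497, 0, 1, 0, 0, 0, 0, 0, 0, 1, 0, 0, 0, 0, 0, 0, 1]'

```text
time: 24.5
position: [0.4588, 0.2345, 0.1616]
tool_rot: [0.741, 0.664, -0.067, -0.075]
ft_force: [-0.9, 2.0, -8.5]
grip_width: 0.0105
```

Run:
```python
from lid import *
o=robot.get_obs(); print(o['time'],o['q'],o['position'],o['tool_rot'],o['grip_width'],o['ft_force'],o['moment'])
s=cam('scene'); cv2.imwrite('pics/s19.png',cv2.resize(s['color'][150:290,310:480,::-1],None,fx=4.5,fy=4.2,interpolation=2))
```

```text
24.5 [0.2128 0.5041 1.6058 0.0675 1.2238 0.292 ] [0.4588 0.2345 0.1616] [ 0.7406  0.6644 -0.0671 -0.075 ] 0.010533709917893085 [-0.9405  2.     -8.4856] [ 0.2027 -0.2071 -0.014 ]
```

View pics/s19.png

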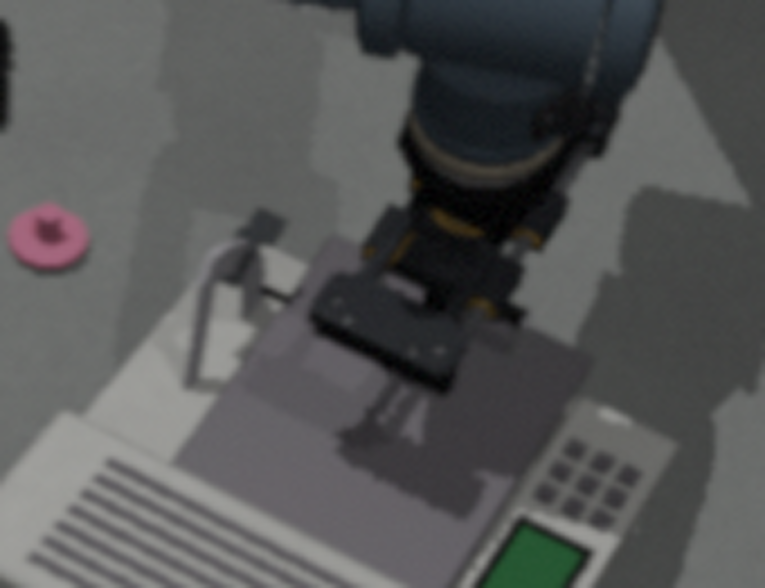

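Lid is up at about 0.2 rad and gripped firmly; the pin shows at crop (275,292). Going on to about 0.55.

Call:
move_arm --rows '[2.1, -0.2, 7.7, 0.0055, 0.0497, 0, 1, 2.5, -0.3, 7.6, 0.0055, 0.0497, 0, 1, 2.9, -0.3, 7.5, 0.0055, 0.0497, 0, 1, 3.2, -0.4, 7.3, 0.0055, 0.0497, 0, 1, 3.6, -0.4, 7.1, 0.0055, 0.0497, 0, 1, 3.9, -0.4, 7, 0.0055, 0.0497, 0, 1, 4.3, -0.5, 6.8, 0.0055, 0.0497, 0, 1, 0, 0, 0, 0, 0, 0, 1, 0, 0, 0, 0, 0, 0, 1]'

```text
time: 25.45
position: [0.4805, 0.2323, 0.213]
tool_rot: [0.716, 0.643, -0.182, -0.203]
ft_force: [-6.2, 2.3, -5.7]
grip_width: 0.0105
```

```bash
cat > chk.py <<'E'
from lid import *
import sys
def lidang():
    o=robot.get_obs(); T=Rn.from_quat(o['tool_rot']).as_matrix()
    print(o['time'],o['q'],o['position'],o['grip_width'],o['ft_force'],'tilt',np.arccos(-T[2,2]))
    bar=o['position']-T[:,2]*(.178-.1314)   # grasp of bar
    p0=np.array([.4553,.2348,.178]); H=p0+.160*lx; H[2]=.125
    q=bar-H; print('lid angle from bar',np.arctan2(q[2],-q@lx)-np.arctan2(.053,.160),'r',np.hypot(q[2],q@lx))
if __name__=='__main__':
    lidang()
    for n in ('scene','top'):
        s=cam(n); np.savez(n+sys.argv[1]+'.npz',X=cloud(s),color=s['color'])
        p=proj(s,[.505,.135,.21])[0].astype(int)
        cv2.imwrite(f'pics/{n}{sys.argv[1]}.png',cv2.resize(s['color'][p[1]-30:p[1]+30,p[0]-40:p[0]+40,::-1],None,fx=9,fy=9,interpolation=cv2.INTER_CUBIC))
E
python3 chk.py 20
```

```text
25.45 [0.1526 0.6468 1.2852 0.1383 1.746  0.2468] [0.4805 0.2323 0.213 ] 0.010526209529179311 [-6.2303  2.3004 -5.6775] tilt 0.5533686130826724
lid angle from bar 0.5390517712046909 r 0.16865101577777816
```

View pics/scene20.png

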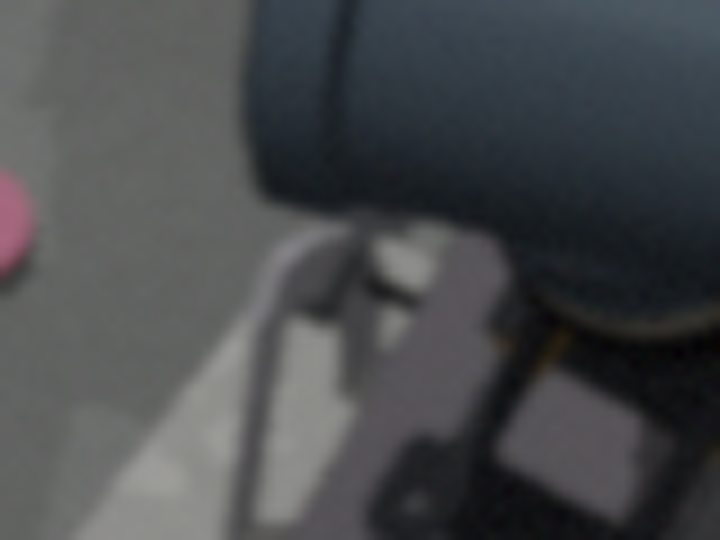

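View pics/top20.png

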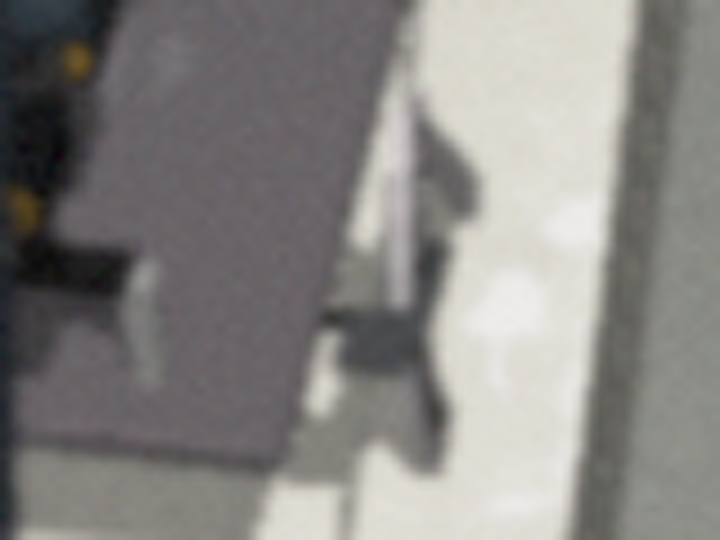

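```bash
cat > pin.py <<'E'
from lid import *
import sys
H2=np.array([.4553,.2348,.125])+.160*lx
for n in ('scene','top'):
  d=np.load(n+sys.argv[1]+'.npz'); X=d['X'].reshape(-1,3); C=d['color'].reshape(-1,3).mean(1)
  q=X-H2; a=np.c_[-q@lx,q@ly,q[:,2]]; r=np.hypot(a[:,0],a[:,2]); th=np.arctan2(a[:,2],a[:,0])
  for nm,y0,y1,cm in (('pin',-.098,-.081,75),('marker',-.118,-.1,62)):
    m=(a[:,1]>y0)&(a[:,1]<y1)&(r>(.115 if nm=='pin' else .112))&(r<.14)&(th>.3)&(th<.9)&(C<cm)
    print(n,nm,m.sum())
    if m.sum() and m.sum()<60:
      print('   th pct',np.percentile(th[m],[5,25,50,75,95]).round(3),'r',np.median(r[m]).round(4),'y',np.percentile(a[m,1],[5,95]).round(3))
E
python3 pin.py 20; python3 pin.py 0
```

```text
scene pin 17
   th pct [0.568 0.579 0.596 0.61  0.643] r 0.1298 y [-0.097 -0.084]
scene marker 19
   th pct [0.476 0.525 0.716 0.728 0.749] r 0.1268 y [-0.104 -0.1  ]
top pin 3
   th pct [0.568 0.582 0.599 0.6   0.601] r 0.133 y [-0.088 -0.084]
top marker 0
scene pin 1
   th pct [0.726 0.726 0.726 0.726 0.726] r 0.1174 y [-0.098 -0.098]
scene marker 28
   th pct [0.446 0.503 0.704 0.733 0.747] r 0.1274 y [-0.104 -0.101]
top pin 0
top marker 3
   th pct [0.697 0.702 0.708 0.715 0.72 ] r 0.1239 y [-0.108 -0.107]
```

Call:
move_arm --rows '[4.6, -0.5, 6.5, 0.0055, 0.0497, 0, 1, 4.9, -0.5, 6.2, 0.0055, 0.0497, 0, 1, 1, -0.1, 1.2, 0.0011, 0.0099, 0, 1, 0, 0, 0, 0, 0, 0, 1, 0, 0, 0, 0, 0, 0, 1]'

```text
time: 26.05
position: [0.4907, 0.2312, 0.2272]
tool_rot: [0.703, 0.632, -0.218, -0.243]
ft_force: [-6.2, 2.4, -4.1]
grip_width: 0.0106
```

```bash
python3 chk.py 21; python3 pin.py 21
python3 - <<'E'
from h import *
c=cam('wrist','w21.png')
E
```

```text
26.05 [0.1383 0.7059 1.1815 0.1593 1.8991 0.2465] [0.4907 0.2312 0.2272] 0.010643498598915585 [-6.1675  2.4215 -4.1435] tilt 0.6636705737351125
lid angle from bar 0.6473228279203604 r 0.16869850867092281
scene pin 0
scene marker 0
top pin 10
   th pct [0.676 0.685 0.699 0.7   0.721] r 0.1331 y [-0.096 -0.083]
top marker 0
```

View pics/scene21.png

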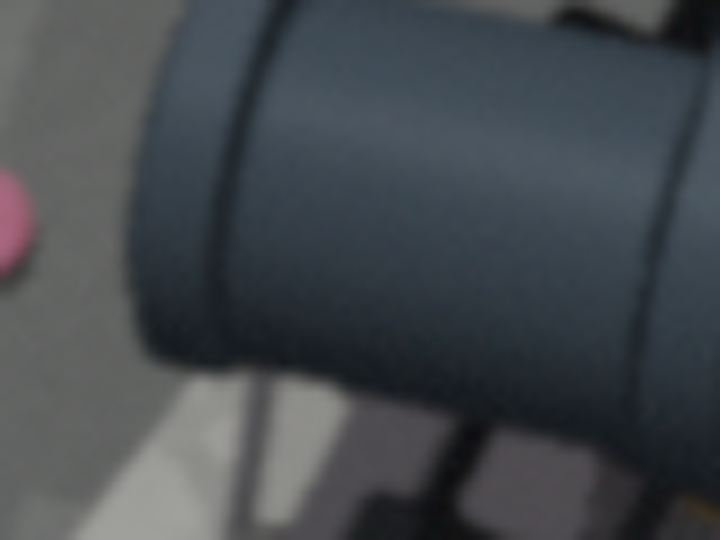

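View pics/top21.png

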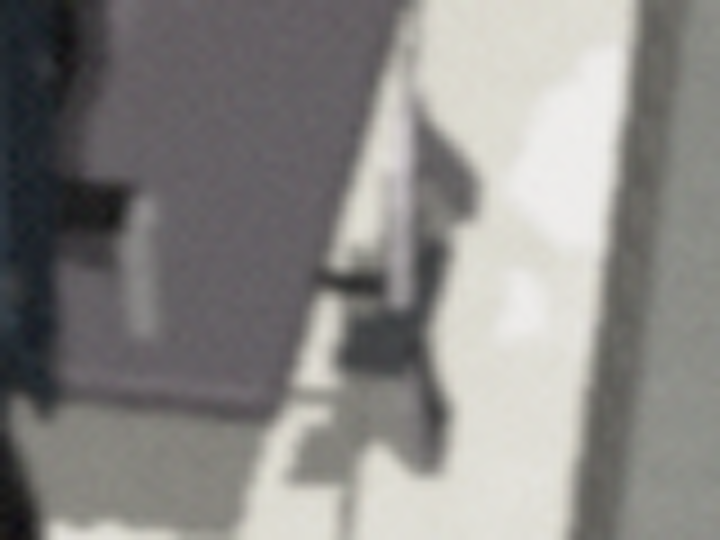

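View pics/w21.png

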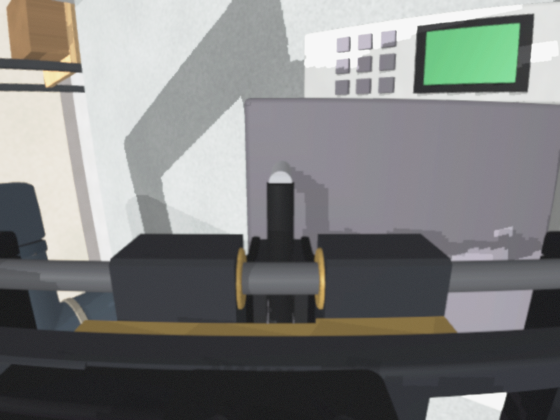

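Run:
```python
from lid import *
H2=np.array([.4553,.2348,.125])+.160*lx
Z=[];Cs=[]
for i in range(10):
    s=cam('top'); Z.append(np.where(s['z_map']>0,s['z_map'],np.nan)); Cs.append(s['color'].astype(float))
s['z_map']=np.nan_to_num(np.nanmedian(Z,0)); col=np.mean(Cs,0).astype(np.uint8); X=cloud(s); np.savez('topavg.npz',X=X,color=col)
p=proj(s,[.505,.135,.21])[0].astype(int); print(p)
cv2.imwrite('pics/topavg.png',cv2.resize(col[p[1]-25:p[1]+15,p[0]-25:p[0]+25,::-1],None,fx=14,fy=14,interpolation=cv2.INTER_CUBIC))
q=X-H2; a=np.stack([-q@lx,q@ly,q[...,2]],-1)
th=.648; h=-a[...,0]*np.sin(th)+a[...,2]*np.cos(th); r=a[...,0]*np.cos(th)+a[...,2]*np.sin(th)
for y in range(p[1]-12,p[1]+10):
    print(y,[(x,int(a[y,x,1]*1e3),int(r[y,x]*1e3),round(h[y,x]*1e3,1),int(col[y,x].mean())) for x in range(p[0]-8,p[0]+12) if h[y,x]>-.004 and a[y,x,2]>.04 and col[y,x].mean()<100])
```

```text
[186 228]
216 [(178, -67, 98, np.float64(12.8), 98), (179, -69, 97, np.float64(12.2), 98), (180, -71, 97, np.float64(11.7), 98), (181, -74, 97, np.float64(12.3), 99), (182, -76, 96, np.float64(12.3), 98), (183, -78, 96, np.float64(12.4), 95), (184, -81, 95, np.float64(11.9), 97), (193, -107, 118, np.float64(37.8), 94), (194, -106, 104, np.float64(24.4), 97)]
217 [(178, -68, 101, np.float64(12.7), 98), (179, -70, 101, np.float64(12.7), 98), (180, -72, 100, np.float64(11.5), 98), (181, -75, 101, np.float64(13.2), 97), (182, -76, 98, np.float64(11.0), 97), (183, -79, 99, np.float64(12.2), 94), (193, -106, 115, np.float64(31.8), 96), (194, -105, 101, np.float64(18.3), 98), (195, -106, 94, np.float64(11.7), 98), (196, -106, 83, np.float64(1.2), 99)]
218 [(178, -68, 104, np.float64(11.8), 98), (179, -71, 103, np.float64(11.6), 98), (180, -73, 104, np.float64(12.4), 98), (181, -75, 103, np.float64(11.8), 99), (182, -78, 103, np.float64(12.5), 97), (183, -80, 103, np.float64(12.6), 96), (196, -106, 83, np.float64(-2.0), 98)]
219 [(178, -69, 108, np.float64(12.8), 98), (179, -72, 108, np.floa
[... 4876 characters left out ...]
, -109, 146, np.float64(4.6), 76)]
236 [(178, -81, 159, np.float64(10.4), 97), (184, -93, 154, np.float64(6.4), 88), (185, -95, 153, np.float64(6.3), 68), (186, -97, 152, np.float64(5.0), 67), (187, -99, 151, np.float64(5.3), 68), (188, -102, 153, np.float64(7.0), 69), (189, -104, 152, np.float64(6.2), 68), (190, -106, 151, np.float64(6.1), 66), (191, -108, 151, np.float64(6.6), 62)]
237 [(184, -93, 156, np.float64(5.3), 79), (185, -95, 156, np.float64(5.7), 67), (186, -98, 155, np.float64(5.9), 67), (187, -100, 154, np.float64(5.1), 67), (188, -102, 155, np.float64(6.1), 66), (189, -104, 155, np.float64(6.4), 66), (190, -107, 154, np.float64(5.7), 67), (191, -109, 154, np.float64(6.0), 66)]
```

View pics/topavg.png

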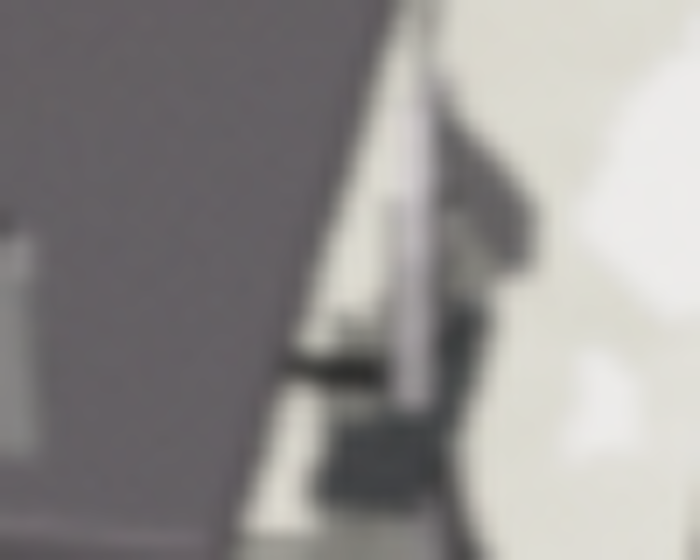

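Run:
```python
from lid import *
c=cam('top')
for t in ('lid_pointer','mark_tip'):
    print(t,[(np.round(r['at'],1),round(r['conf'],2)) for r in robot.spot_point('top',t)[:2]])
o=robot.get_obs();print(o['time'],o['position'],o['ft_force'])
H2=np.array([.4553,.2348,.125])+.160*lx
def P(th,y,hh=.0035): 
    return H2+(-np.cos(th)*lx+np.sin(th)*lz)*.130+(np.sin(th)*lx+np.cos(th)*lz)*hh+y*ly
for th in (.60,.64,.65,.66,.7): print(th,proj(c,[P(th,-.096)])[0])
```

```text
lid_pointer [(array([191.9, 227.8]), 0.84), (array([136.9, 219.6]), 0.37)]
mark_tip [(array([187.1, 232.5]), 0.62)]
26.85 [0.4906 0.2312 0.2271] [-5.758   2.4098 -5.7883]
0.6 [187.559  231.4915]
0.64 [187.4679 229.9065]
0.65 [187.448 229.499]
0.66 [187.4292 229.0871]
0.7 [187.3659 227.3959]
```

Call:
move_arm --rows '[0.6, -0.1, 0.8, 0.0006, 0.006, 0, 1, 0, 0, 0, 0, 0, 0, 1, 0, 0, 0, 0, 0, 0, 1]'

```text
time: 27.15
position: [0.4913, 0.2311, 0.2279]
tool_rot: [0.703, 0.631, -0.219, -0.244]
ft_force: [-6.1, 1.4, -5.1]
grip_width: 0.0105
```

Run:
```python
from chk import *
lidang()
c=cam('top','top23.png'); X=cloud(c); s=cam('scene','scene23.png')
H2=np.array([.4553,.2348,.125])+.160*lx
print('wide',meas(c,(.608,-.1165),.045,.043,.052),'nar',meas(c,(.4545,-.314),.035,.043,.052))
lidang()
```

```text
27.15 [0.1376 0.7091 1.176  0.1603 1.9069 0.2467] [0.4913 0.2311 0.2279] 0.010462444741079668 [-6.0878  1.4206 -5.0679] tilt 0.669133408013281
lid angle from bar 0.6534694653546205 r 0.16867722740291477
wide (404, array([ 0.6068, -0.1165,  0.0468]), array([ 0.6074, -0.1171,  0.0344])) nar (225, array([ 0.4539, -0.3135,  0.0469]), array([ 0.454 , -0.3142,  0.0252]))
27.25 [0.1376 0.7091 1.1761 0.1603 1.9068 0.2467] [0.4913 0.2311 0.2279] 0.010393753676591296 [-5.8929  3.3547 -5.144 ] tilt 0.6690964825117833
lid angle from bar 0.653350612602841 r 0.1686540970248504
```

View pics/top23.png

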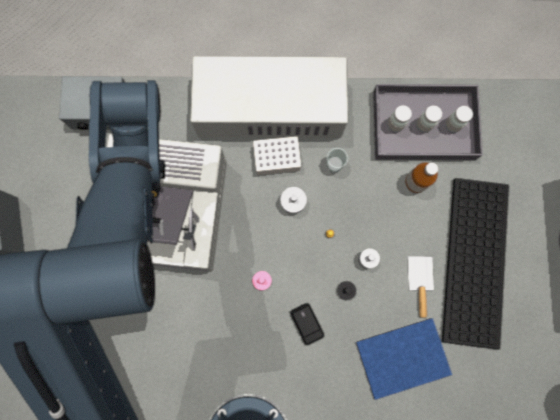

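View pics/scene23.png

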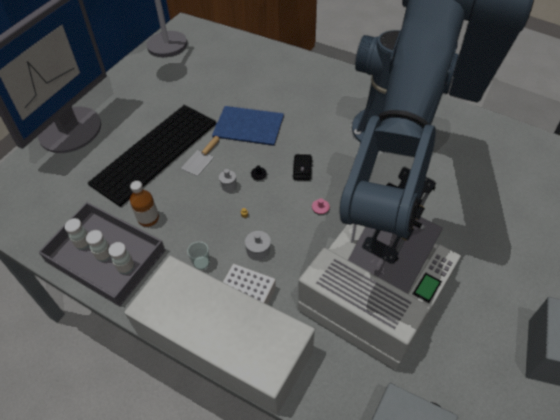

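Top view: the covers sit on both cups, at (293,200) and (370,259), and nothing else has moved. The lid is steady at 0.653 rad, with the pin level with the marker. Handing in.

Run:
```python
from rig import robot
print(robot.hand_in())
```

```text
the job is handed in; nothing more can be done
None
```

I put both steel covers on their cups and released them. Then I lifted the lid by its bar and handed the job in with the gripper still holding it, at about 27 s of the 72 s allowed.

**Covers:** In the last top picture each disc's top was at 0.047 m, the seated height. Wrist pictures taken just after each release showed both discs level. The pink and black look-alikes were left alone.

**Lid:** Measured from the gripped bar, the lid stood steady at 0.653 rad with 50 N of grip. My readings of the marker put it between 0.644 and 0.66 rad:

| Camera | Marker angle (rad) |
|---|---|
| Top | 0.644–0.655 |
| Wrist | 0.657–0.665 |
| Scene | about 0.66 |

So the pin's alignment with the marker is good to roughly ±0.01 rad. At the final angle the arm hid the pin from the scene camera, so only the top view confirmed it. The trained network's points for the pin and marker were several pixels off, so I did not use them.

**Things that went wrong or disagreed:**
- **First grasp:** The real fingertips sit about 29 mm short of the reported TCP, so the fingers first closed on air above the narrow cover's knob. I corrected the height, and every later grasp held.
- **Forces:** The largest wrist force I saw was about 20 N, while seating the narrow cover.

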